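# Press a repaired book: seat its spine on the fence and nip up the wing nut

## Task

A repaired red book lies loose in the small wooden book press. Gently push it back until its spine is flat against the back fence along its whole length, then tighten the black wing nut (clockwise from above, in short turns between the fence walls) by feel: until it bears on the clamp bar, and then about a sixteenth of a turn more, so that the bar holds the book firmly but does not crush it. Do not force your hand against the fence, and leave the other things on the stall where they are.

Things in the scene. Friction and masses are not known exactly. Their poses are not given: they have to be found in the camera images.
- press: The book press, fixed to the table: a plywood base board 240 x 336 mm, 18 mm thick. Origin: centre of the board's underside, at table height. x points from its open front to the back fence, y to the left as seen from the open front, z up. Two upright 8 mm studs stand in it at x = 59 mm, y = +112 mm (wing nut) and y = -112 mm (stop nuts).
- fence: The press's fixed three-sided wooden fence, 12 mm thick, top 110 mm above the table. Origin: centre of the base board's top; axes as the press. Back wall: inner face at x = 95 mm. Side walls: inner faces at y = +-150 mm, from x = 7 mm back. The wing nut stands in its corner, 36 mm from the back wall and 38 mm from the left wall: a hand fits round it only if opened narrowly (under 30 mm).
- fence_face (a point): Point in the middle of the back wall's inner face, at the level of the base board's top; axes as the press. The book's spine belongs against this face.
- book: The repaired book, a red hardback with a gold panel, 120 mm (x) x 180 mm (y) x 30 mm, 0.3 to 0.5 kg, lying flat on the base board with its far part under the clamp bar. Origin: centre of its underside. x points from the fore edge to the spine. At the start the spine is 9 to 23 mm short of the back wall and up to 3 degrees askew. Sliding it takes 4 to 10 N at the fore edge.
- spine_l (a point): Point on the book's spine, 5 mm from its left (+y) end, at half thickness (60, 85, 15 mm in the book's frame). It lies in the plane of fence_face when that end is home.
- spine_r (a point): Point on the book's spine, 5 mm from its right (-y) end, at half thickness (60, -85, 15 mm in the book's frame). It lies in the plane of fence_face when that end is home.
- bar: The clamp bar: loose beech bar 32 mm (x) x 268 mm (y) x 18 mm, about 0.3 kg, with a cork pad 32 x 70 x 4 mm under its middle that rests on the book. Origin: centre of the pad's underside (48 mm above the table); its top is 22 mm higher. It sits loosely over the studs (11 mm holes at y = +-112 mm). A 32 mm steel washer, 1 mm proud of its top, lies under the wing nut.
- wing_nut: Black wing nut on the left stud, 31 mm flange. Origin: on the stud's axis at the flange's underside, 0.2 to 3 mm above the bar's washer at first; x along the wings, z up. Clockwise from above it sinks 1.59 mm a rad. The turn until it bears differs (to 1.9 rad) and cannot be measured. From bearing, 0.3 to 0.45 rad more is finger-tight, 0.7 crushes the book. It stays where it is left.
- wings (a point): Point on the nut's axis 24 mm above its flange, midway along the wings; axes as the nut. Wings: 48 mm long in all (x), 9 mm thick (y), from 14 mm below to 8 mm above it; a hub of 20 mm diameter ends 12 mm below it. Moment to turn the nut: 0.15 N m free, 0.2 to 0.25 finger-tight. As it bears, the moment left on a hand that has just stopped jumps by 0.04 or more against the turning.
- stop_nuts: Two steel hex nuts jammed on each other over a 31 mm washer on the right (-y) stud, fixed, just above the bar: a stop for that end of the bar. Origin: on the stud's axis, at the washer's underside. Nothing to turn here.
- camera: Old camera, black and silver, body 45 x 140 x 66 mm with a 75 mm lens. Origin: under the body's centre. Bystander.
- paste_jar: Closed jar of paste, 68 mm wide, 75 mm high. Origin: centre of its foot. Bystander.
- brass_weight: Brass paperweight with a knob, 52 mm wide, 62 mm high. Origin: centre of its foot. Bystander.
- paste_brush: Paste brush lying flat, 150 mm long. Origin: under its middle. Bystander.
- blue_book: Blue hardback lying flat, 120 x 190 x 24 mm. Origin: centre of its underside. Bystander.
- yellow_book: Yellow hardback lying flat, 120 x 180 x 20 mm. Origin: centre of its underside. Bystander.
- green_book: Green hardback lying flat, 110 x 170 x 18 mm. Origin: centre of its underside. Bystander.

How it is judged:
By the outcome, as a careful person would: the job done as asked, in the order asked, and still so for the second after the job is handed in, with the robot touching nothing.
It also fails if it takes over 64 s, if anything falls off the work surface, if the arm or the gripper's body presses on something with over 40 N, if the wrist force passes 120 N, or if a joint passes its speed limit or range.

## Robot

A 7-joint arm with a two-finger parallel gripper is mounted at the origin on the work surface. World frame = base frame: x ahead of the robot, y to its left, z up, the work surface at z = 0. Lengths are in mm, angles in rad, forces in N, time in s.
With the tool pointing down it reaches from about 425 to 1025 mm from the base axis. Payload 3.6 kg.
Tool frame: the origin (TCP) lies midway between the tips of the shut fingers; the grasp point (between the pads) lies 19 mm behind it; z points along the fingers, y is the line along which they close (so a half turn about z gives the same grasp; the last joint's range is limited). The gripper opens to 85 mm and grips with 20 to 120 N. Pads are 22 mm wide; open, the fingers measure 114 mm over their backs; the gripper's body (76 mm by 85 mm) begins 54 mm behind the grasp point. The pads swing forward as they close: fully open they stand 13 mm farther back than shut.
Start: joints at [-1.401, 0.591, 0.048, 1.609, -0.033, 0.943, -0.034], TCP at [188.34, 700.113, 231.302] pointing down, gripper open.
Joint ranges: [-2.69, 2.69], [-0.47, 2.24], [-1.27, 1.36], [0.19, 2.51], [-1.53, 4.68], [0.08, 2.07], [-3.09, 3.09]. Speed limits (rad/s): [2.57, 2.57, 3.14, 3.14, 3.14, 3.14, 3.14].

## Interface

Orientations are given as [roll, pitch, yaw] about the fixed x, y, z axes, in that order (R = Rz(yaw) Ry(pitch) Rx(roll)).
In Python, from bench import manip gives the robot as it stands. The module is installed in compiled form; this text tells all that it offers.
- The arm moves only by the shell command python3 -m crank 'ROWS' [FORCE]. ROWS is JSON, a list of rows, each an object with "grip": the closure in counts, from 0 (fully open) to 255 (shut); "slide": the shift along the tool's x, y, z in cm, a list of three; "delta_rot": the turn, a rotation vector about the tool's x, y, z in rad, a list of three. In form: [{"grip": grip, "slide": [dx, dy, dz], "delta_rot": [wx, wy, wz]}, ...]. A call has 1 to 10 rows; each row shifts and turns the commanded pose from where the row before left it, along the tool's axes as they then stand; what a row does not reach is not made up. A row lasts 1/12 s, in which the tool goes at most 41.7 mm and 7.16 degrees, less where a joint would pass 70% of its speed; a pose out of reach is approached as far as the arm can. A call with a gripper value outside its range is refused whole. The fingers move at their own pace and stop on an object; FORCE is the grip in N (left out, the last holds). Time passes only in rows, so rows that do not move let the fingers close. It gives the time, the measured TCP pose, the force, the opening and the grip force at its end, in the units of the state.
- manip.get_obs(): the state, without advancing time (a new reading comes with each control period).
- manip.read_camera(name): name is "scene" or "side" or "wrist"; returns (picture, depth): 384x512x3 uint8, blue, green, red; 384x512 float32, mm along the optical axis (not along the pixel's ray), 0 where there is no reading.
- manip.camera_info(name): a dict with "fx", "fy", "cx", "cy" (pixels), "dist" ([k1, k2, p1, p2, k3] as OpenCV has them; the pictures are not rectified), "view" (4x4, takes a point from world to camera coordinates). Camera axes: x right, y up, looking along -z (the intrinsics and any distortion apply to the point x, -y, -z); pixel columns grow to the right and rows downward; lengths in mm; the calibration is good to about 2 mm. A picture is of the moment at which its call begins: read the wrist's pose just before it. camera_info takes no time and is no camera call; for the wrist camera it gives the pose at the moment of the call.
- manip.close_job(): hands the job in; it is judged then, once.
Trained networks look in the newest picture that a camera, given by its name, has taken for a name from the list of things; names that differ only in an ending like _2 or _b are one class to them, and where a whole thing is asked for, a point or a joint stands for the part that bears it (a point fixed in the world has none). Each returns a list of dicts, best first, with "p" (0 to 1); they miss things now and then, are a little off and sometimes report something else, mostly with a low value. They report only what shows in the picture. A call takes as long as a camera call.
- manip.find_in(camera, thing): "at" ([column, row] in pixels, amid what is visible of it).
- manip.silhouettes(camera, thing): "region" (384x512 bool, what is visible of it) and "at" ([column, row] in pixels, amid what is visible of it).
The state is a dict: "t": time; "joint_positions": joint angles; "dq": joint speeds; "joint_efforts": joint torques, N m; "tcp_pos": TCP position; "ee_rot": TCP orientation; "force": force on the tool from outside, world axes, zero at the start; "ft_torque": the same for the moment, N m; "opening": finger opening in mm; "gripper_force": force on a finger pad.
Only numpy, scipy, OpenCV 4.12 (cv2) and the standard library are available. Lean on these libraries where they do the work, as an engineer would, in place of code of your own. Each camera call takes 0.05 s, during which the arm holds its last target. There are 200 camera calls.

## Working session

There is one attempt and no reset: what is moved stays moved. The work goes in short steps, Python scripts to look and compute and a shell command to move; the robot and the scene stay as the last step left them, time stands still between calls to the robot, and variables do not carry over. Pictures are saved under pics/ and viewed, at most 10 in all, crops included, and the job is handed in when it is done.

```bash
mkdir -p pics; cat > h.py <<'E'
import numpy as np, cv2
from bench import manip
from scipy.spatial.transform import Rotation as R
def cloud(cam, depth, info, mask=None):
    v,u=np.nonzero((depth>0) if mask is None else (mask&(depth>0)))
    K=np.array([[info['fx'],0,info['cx']],[0,info['fy'],info['cy']],[0,0,1.]])
    n=cv2.undistortPoints(np.stack([u,v],1).astype(float).reshape(-1,1,2),K,np.array(info['dist'],float)).reshape(-1,2)
    d=depth[v,u]
    pc=np.stack([n[:,0]*d,-n[:,1]*d,-d,np.ones_like(d)],1)
    return (pc@np.linalg.inv(np.array(info['view'])).T)[:,:3]
def look(cam,name=None):
    info=manip.camera_info(cam); im,d=manip.read_camera(cam)
    if name: cv2.imwrite('pics/'+name,im)
    return im,d,info
E
python3 - <<'E'
from h import *
o=manip.get_obs(); print({k:np.round(v,3) for k,v in o.items()})
ims=[]
for c in ['scene','side']:
    im,d,i=look(c,c+'0.png')
    for t in ['book','bar','wing_nut','fence','press','stop_nuts','brass_weight','camera','paste_jar']:
        s=manip.silhouettes(c,t)
        if s:
            p=cloud(c,d,i,s[0]['region']); 
            print(c,t,round(s[0]['p'],2),np.round(s[0]['at']),np.round(np.median(p,0)) if len(p) else None,np.round(np.percentile(p,[2,98],axis=0)).tolist() if len(p) else '')
    ims.append(im)
cv2.imwrite('pics/both.png',cv2.resize(np.vstack(ims),(512*600//768*1,600)))
E
```

```text
{'t': np.float64(0.0), 'joint_positions': array([-1.402,  0.592,  0.048,  1.61 , -0.033,  0.943, -0.034]), 'dq': array([-0.001, -0.   , -0.002,  0.001,  0.002,  0.001, -0.001]), 'joint_efforts': array([-0.0000e+00, -5.4868e+01,  1.5470e+00, -1.9813e+01,  9.0000e-03,
        9.0000e-03, -0.0000e+00]), 'tcp_pos': array([188.098, 699.3  , 230.127]), 'ee_rot': array([-3.139,  0.   ,  2.879]), 'force': array([-0.439, -0.144,  0.08 ]), 'ft_torque': array([ 0.016, -0.011, -0.011]), 'gripper_force': np.float64(0.0), 'opening': np.float64(85.587)}
scene book 0.71 [271. 228.] [589.  58.  48.] [[554.0, -28.0, 44.0], [622.0, 143.0, 51.0]]
scene bar 0.64 [267. 233.] [649.  59.  69.] [[634.0, -71.0, 66.0], [663.0, 148.0, 72.0]]
scene fence 0.64 [123. 172.] [ 385. -429.   17.] [[316.0, -515.0, -1.0], [432.0, -350.0, 21.0]]
scene press 0.66 [271. 244.] [694.  59.  34.] [[479.0, -101.0, 6.0], [725.0, 217.0, 111.0]]
scene stop_nuts 0.58 [224. 234.] [671. -51.  86.] [[667.0, -53.0, 81.0], [674.0, -46.0, 91.0]]
scene brass_weight 0.7 [351. 190.] [401. 289.  34.] [[375.0, 268.0, 4.0], [415.0, 312.0, 62.0]]
scene camera 0.66 [402. 214.] [536. 414.  60.] [[452.0, 346.0, 6.0], [580.0, 475.0, 92.0]]
scene paste_jar 0.7 [366. 254.] [678. 318.  56.] [[634.0, 290.0, 4.0], [693.0, 351.0, 77.0]]
side book 0.75 [274. 193.] [596.  41.  48.] [[555.0, -29.0, 20.0], [646.0, 142.0, 53.0]]
side bar 0.91 [290. 184.] [650.  60.  70.] [[631.0, -32.0, 50.0], [675.0, 168.0, 75.0]]
side fence 0.73 [302. 185.] [685.  18.  81.] [[595.0, -106.0, 23.0], [716.0, 214.0, 113.0]]
side press 0.58 [269. 206.] [608.   1.  21.] [[477.0, -118.0, 4.0], [715.0, 214.0, 112.0]]
side brass_weight 0.75 [199. 167.] [387. 281.  34.] [[365.0, 266.0, 5.0], [412.0, 307.0, 64.0]]
side camera 0.79 [223. 139.] [499. 399.  58.] [[440.0, 342.0, 6.0], [571.0, 455.0, 93.0]]
side paste_jar 0.71 [263. 141.] [649. 311.  73.] [[614.0, 217.0, 3.0], [682.0, 379.0, 108.0]]
```

```bash
python3 - <<'E'
import cv2,numpy as np
a=cv2.imread('pics/scene0.png');b=cv2.imread('pics/side0.png')
cv2.imwrite('pics/v1.png',np.hstack([cv2.resize(a[140:330,140:440],None,fx=1.3,fy=1.3),cv2.resize(b[100:290,140:440],None,fx=1.3,fy=1.3)]))
E
```

```text
(no output)
```

View pics/v1.png

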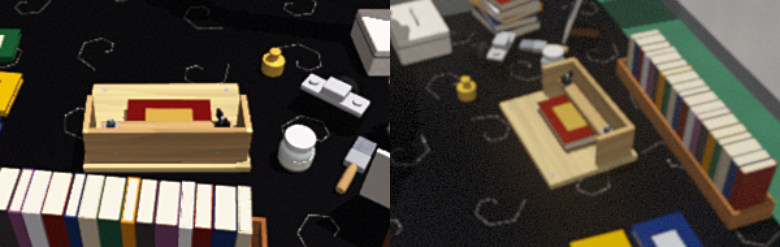

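The scene view (left) looks from behind the fence: the press has its fence far from the robot and the wing nut at about (222,115) in the crop. The press axes lie close to the world axes. I'll go above it.

```bash
python3 -m crank '[{"grip":0,"slide":[0,0,-3.5],"delta_rot":[0,0,-0.125]},{"grip":0,"slide":[0,0,-3.5],"delta_rot":[0,0,-0.125]},{"grip":0,"slide":[-2.1,-3.55,0],"delta_rot":[0,0,-0.012]},{"grip":0,"slide":[-2.1,-3.55,0],"delta_rot":[0,0,0]},{"grip":0,"slide":[-2.1,-3.55,0],"delta_rot":[0,0,0]},{"grip":0,"slide":[-2.1,-3.55,0],"delta_rot":[0,0,0]},{"grip":0,"slide":[-2.1,-3.55,0],"delta_rot":[0,0,0]},{"grip":0,"slide":[-2.1,-3.55,0],"delta_rot":[0,0,0]},{"grip":0,"slide":[-2.1,-3.55,0],"delta_rot":[0,0,0]},{"grip":0,"slide":[-2.1,-3.55,0],"delta_rot":[0,0,0]}]' 30
python3 -m crank '[{"grip":0,"slide":[-2.1,-3.55,0],"delta_rot":[0,0,0]},{"grip":0,"slide":[-2.1,-3.55,0],"delta_rot":[0,0,0]},{"grip":0,"slide":[-2.1,-3.55,0],"delta_rot":[0,0,0]},{"grip":0,"slide":[-2.1,-3.55,0],"delta_rot":[0,0,0]},{"grip":0,"slide":[-2.1,-3.55,0],"delta_rot":[0,0,0]},{"grip":0,"slide":[-2.1,-3.55,0],"delta_rot":[0,0,0]},{"grip":0,"slide":[-2.1,-3.55,0],"delta_rot":[0,0,0]},{"grip":0,"slide":[-2.1,-3.55,0],"delta_rot":[0,0,0]},{"grip":0,"slide":[-2.1,-3.55,0],"delta_rot":[0,0,0]},{"grip":0,"slide":[0,0,0],"delta_rot":[0,0,0]}]'
python3 - <<'E'
from h import *
o=manip.get_obs(); print({k:np.round(o[k],3) for k in ['t','tcp_pos','ee_rot','joint_positions','force','ft_torque']})
im,d,i=look('wrist','w1.png'); print(np.linalg.inv(i['view'])[:3].round(2))
for t in ['book','bar','wing_nut','press','stop_nuts']:
    s=manip.silhouettes('wrist',t)
    if s:
        p=cloud('wrist',d,i,s[0]['region']); print(t,s[0]['p'],np.round(s[0]['at']),np.median(p,0).round(1),np.percentile(p,[2,98],axis=0).round().tolist())
E
```

```text
t: 1.83
tcp_pos: [356.5, 413.9, 301.6]
ee_rot: [3.141, 0.001, 3.141]
force: [1.1, -0.2, -0.2]
opening: 85.6
gripper_force: 0.0
t: 2.67
tcp_pos: [548.8, 85.8, 302.2]
ee_rot: [-3.136, 0.005, 3.127]
force: [0.4, -0.1, 1.3]
opening: 85.4
gripper_force: 0.0
{'t': np.float64(2.667), 'tcp_pos': array([548.765,  85.75 , 302.171]), 'ee_rot': array([-3.136,  0.005,  3.127]), 'joint_positions': array([-0.402,  0.299,  0.206,  1.929, -0.068,  0.917,  1.393]), 'force': array([ 0.393, -0.118,  1.335]), 'ft_torque': array([-0.023, -0.015, -0.038])}
[[ 1.0000e-02 -9.5000e-01 -3.2000e-01  4.6835e+02]
 [ 1.0000e+00  1.0000e-02  1.0000e-02  8.7080e+01]
 [-1.0000e-02 -3.2000e-01  9.5000e-01  4.4351e+02]]
book 0.95 [239. 187.] [592.9  59.6  47.2] [[553.0, -27.0, 19.0], [641.0, 145.0, 49.0]]
bar 0.94 [238. 232.] [651.1  58.3  68.9] [[629.0, -70.0, 50.0], [677.0, 182.0, 71.0]]
wing_nut 0.96 [331. 235.] [642.3 170.3  83.6] [[623.0, 156.0, 45.0], [680.0, 185.0, 104.0]]
press 0.68 [241. 151.] [574.8  60.4  17.7] [[475.0, -110.0, 15.0], [701.0, 210.0, 109.0]]
stop_nuts 0.89 [153. 248.] [660.8 -49.2  72. ] [[652.0, -66.0, 69.0], [673.0, -38.0, 88.0]]
```

View pics/w1.png

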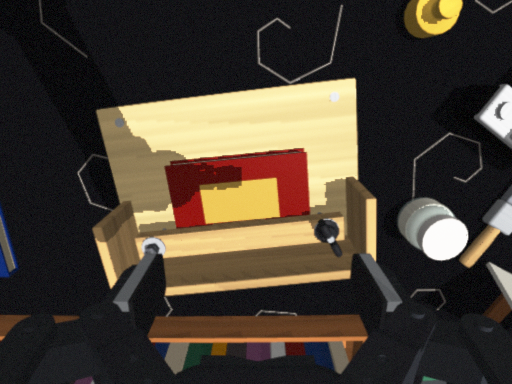

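The wrist picture shows the whole press, slightly yawed. The book is at (239,187), the wing nut at (331,235) and the stop nuts at (153,248). Next I'll fit lines.

```bash
cat >> h.py <<'E'
def line(P,lo,hi,f,ys):
    q=P[(P[:,2]>lo)&(P[:,2]<hi)]; X=[];Y=[]
    for y in np.arange(ys[0],ys[1],4):
        s=q[abs(q[:,1]-y)<2,0]
        if len(s)>4: X.append(f(s));Y.append(y)
    X=np.array(X);Y=np.array(Y)
    for _ in range(4):
        c=np.polyfit(Y,X,1); r=X-np.polyval(c,Y); k=abs(r)<max(1.0,1.5*np.median(abs(r))); X,Y=X[k],Y[k]
    return c,np.std(r),len(Y)
def sil(cam,d,i,t):
    s=manip.silhouettes(cam,t); return (cloud(cam,d,i,s[0]['region']),s[0]) if s else (None,None)
def report(cam,name):
    im,d,i=look(cam,name); P=cloud(cam,d,i)
    P=P[(P[:,0]>440)&(P[:,0]<740)&(P[:,1]>-125)&(P[:,1]<230)]
    for n,a in dict(front=(P,12,23,lambda s:np.percentile(s,1),(-90,200)),rimmed=(P[P[:,0]>670],105,116,np.median,(-80,190)),rimmin=(P[P[:,0]>670],105,116,lambda s:np.percentile(s,3),(-80,190))).items():
        c,s,k=line(*a); print(n,'yaw %.4f x@y=60 %.1f sd %.1f n %d'%(-np.arctan(c[0]),np.polyval(c,60),s,k))
    b,_=sil(cam,d,i,'book')
    if b is not None:
        c,s,k=line(b,43,53,lambda s:np.percentile(s,2),(-20,138)); print('book fore: yaw %.4f x@60 %.1f sd %.1f n %d'%(-np.arctan(c[0]),np.polyval(c,60),s,k))
        q=b[(b[:,2]>43)&(b[:,0]<625)]; print('book y', np.percentile(q[:,1],[1,99]).round(1), 'z',np.median(q[:,2]).round(1))
    w,_=sil(cam,d,i,'wing_nut')
    if w is not None:
        q=w[(w[:,2]>88)&(w[:,2]<112)]; m=cv2.minAreaRect(q[:,:2].astype(np.float32)); print('wings',[np.round(v,1) for v in m],'z',np.percentile(w[:,2],[50,90,98]).round(1),len(q))
        _,_,vt=np.linalg.svd(q[:,:2]-q[:,:2].mean(0),full_matrices=False); print('pca angle',np.degrees(np.arctan2(vt[0,1],vt[0,0])).round(1), q.mean(0).round(1))
        q=w[w[:,2]<75]; print('flange', q.mean(0).round(1) if len(q) else '', 'n',len(q))
    s,_=sil(cam,d,i,'stop_nuts')
    if s is not None: print('stop',s[s[:,2]>80].mean(0).round(1),np.percentile(s,[1,99],axis=0).round(1).tolist())
    r=P[(P[:,2]>105)&(P[:,2]<116)]; print('rim y',np.percentile(r[:,1],[.5,99.5]).round(1))
E
python3 -c "
from h import *
report('wrist','w2.png')"
```

```text
front yaw 0.1054 x@y=60 476.1 sd 0.5 n 53
rimmed yaw 0.0965 x@y=60 695.9 sd 0.5 n 44
rimmin yaw 0.0953 x@y=60 691.5 sd 0.4 n 50
book fore: yaw 0.0849 x@60 556.8 sd 0.4 n 40
book y [-29.8 147. ] z 47.3
wings [array([643.8, 169.9]), array([47.4,  9.2]), np.float64(29.6)] z [ 85.4 102.6 103.7] 280
pca angle 30.1 [641.8 169.2  99.7]
flange [640.8 171.4  72.6] n 118
rim y [-104.9  216.8]
```

```bash
python3 -m crank '[{"grip":0,"slide":[1.2,-1.6,0],"delta_rot":[0,0,-0.115]},{"grip":0,"slide":[1.2,-1.6,3]},{"grip":0,"slide":[0,0,4]}]' 2>&1 | tail -3
python3 -m crank '[{"grip":0,"slide":[1.2,-1.6,0],"delta_rot":[0,0,-0.115]},{"grip":0,"slide":[1.2,-1.6,3],"delta_rot":[0,0,0]},{"grip":0,"slide":[0,0,4],"delta_rot":[0,0,0]},{"grip":0,"slide":[0,0,4],"delta_rot":[0,0,0]},{"grip":0,"slide":[0,0,4],"delta_rot":[0,0,0]},{"grip":0,"slide":[0,0,4],"delta_rot":[0,0,0]},{"grip":0,"slide":[0,0,3],"delta_rot":[0,0,0]},{"grip":0,"slide":[0,0,0],"delta_rot":[0,0,0]},{"grip":0,"slide":[0,0,0],"delta_rot":[0,0,0]}]'
python3 -c "
from h import *
o=manip.get_obs(); print({k:np.round(o[k],3) for k in ['t','tcp_pos','ee_rot','force','ft_torque']})"
```

```text
$[1]: bad value
t: 3.92
tcp_pos: [521.4, 63.1, 80.4]
ee_rot: [-3.141, -0.003, -3.027]
force: [0.0, 0.2, -0.2]
opening: 85.5
gripper_force: 0.0
{'t': np.float64(3.917), 'tcp_pos': array([521.409,  63.079,  80.399]), 'ee_rot': array([-3.141e+00, -3.000e-03, -3.027e+00]), 'force': array([ 0.02 ,  0.177, -0.215]), 'ft_torque': array([-0.012, -0.045, -0.06 ])}
```

```bash

python3 -m crank '[{"grip":0,"slide":[0,-1.1,2],"delta_rot":[0,0,0.015]},{"grip":0,"slide":[0,0,2],"delta_rot":[0,0,0]},{"grip":0,"slide":[0,0,1.5],"delta_rot":[0,0,0]},{"grip":0,"slide":[0,0,1],"delta_rot":[0,0,0]},{"grip":0,"slide":[0,0,0.3],"delta_rot":[0,0,0]},{"grip":0,"slide":[0,0,0],"delta_rot":[0,0,0]},{"grip":0,"slide":[0,0,0],"delta_rot":[0,0,0]}]'
python3 -c "
from h import *
report('wrist','w3.png')
o=manip.get_obs(); print({k:np.round(o[k],3) for k in ['t','tcp_pos','ee_rot','force','ft_torque']})"
```

```text
t: 4.5
tcp_pos: [524.6, 52.2, 14.6]
ee_rot: [3.141, 0.002, -3.042]
force: [1.0, 1.0, -0.3]
opening: 85.3
gripper_force: 0.0
front yaw 0.1004 x@y=60 475.7 sd 0.1 n 44Traceback (most recent call last):
  File "<string>", line 3, in <module>
    report('wrist','w3.png')
    ~~~~~~^^^^^^^^^^^^^^^^^^
  File "h.py", line 30, in report
    c,s,k=line(*a); print(n,'yaw %.4f x@y=60 %.1f sd %.1f n %d'%(-np.arctan(c[0]),np.polyval(c,60),s,k))
          ~~~~^^^^
  File "h.py", line 22, in line
    c=np.polyfit(Y,X,1); r=X-np.polyval(c,Y); k=abs(r)<max(1.0,1.5*np.median(abs(r))); X,Y=X[k],Y[k]
    raise TypeError("expected non-empty vector for x")
TypeError: expected non-empty vector for x
```

View pics/w3.png

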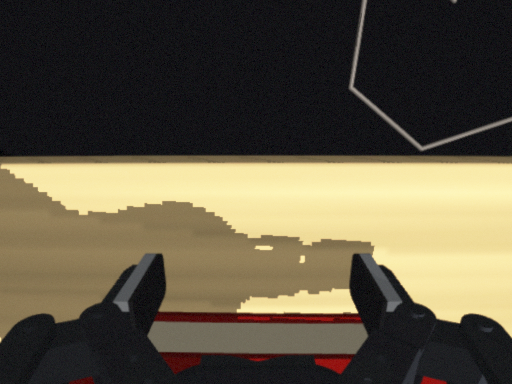

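The picture shows the board's front edge (row 158) parallel to the finger line, and the fore edge (row 320) just ahead of the tips. I'll push gently from here.

```bash

python3 -m crank '[{"grip":0,"slide":[-0.6,0,0],"delta_rot":[0,0,0]},{"grip":0,"slide":[-0.6,0,0],"delta_rot":[0,0,0]},{"grip":0,"slide":[-0.4,0,0],"delta_rot":[0,0,0]},{"grip":0,"slide":[-0.2,0,0],"delta_rot":[0,0,0]},{"grip":0,"slide":[-0.2,0,0],"delta_rot":[0,0,0]},{"grip":0,"slide":[-0.2,0,0],"delta_rot":[0,0,0]}]'
python3 -m crank '[{"grip":0,"slide":[-0.15,0,0],"delta_rot":[0,0,0]},{"grip":0,"slide":[-0.15,0,0],"delta_rot":[0,0,0]},{"grip":0,"slide":[-0.15,0,0],"delta_rot":[0,0,0]}]'
python3 -m crank '[{"grip":0,"slide":[-0.15,0,0],"delta_rot":[0,0,0]},{"grip":0,"slide":[-0.15,0,0],"delta_rot":[0,0,0]}]'
```

```text
t: 5.05
tcp_pos: [544.3, 53.9, 13.2]
ee_rot: [3.141, -0.003, -3.043]
force: [-3.8, -1.0, 2.5]
opening: 85.6
gripper_force: 1.8
t: 5.3
tcp_pos: [547.3, 53.8, 13.0]
ee_rot: [-3.141, -0.005, -3.043]
force: [-6.2, -1.2, 4.0]
opening: 85.6
gripper_force: 3.1
t: 5.47
tcp_pos: [549.9, 54.2, 13.0]
ee_rot: [-3.141, -0.006, -3.042]
force: [-5.9, -1.1, 4.3]
opening: 85.3
gripper_force: 3.0
```

```bash

python3 -m crank '[{"grip":0,"slide":[-0.15,0,0],"delta_rot":[0,0,0]},{"grip":0,"slide":[-0.15,0,0],"delta_rot":[0,0,0]},{"grip":0,"slide":[-0.15,0,0],"delta_rot":[0,0,0]}]'
python3 -m crank '[{"grip":0,"slide":[-0.1,0,0],"delta_rot":[0,0,0]},{"grip":0,"slide":[-0.1,0,0],"delta_rot":[0,0,0]}]'
python3 -c "
from h import *
o=manip.get_obs(); print({k:np.round(o[k],3) for k in ['t','tcp_pos','ee_rot','force','ft_torque']})"
```

```text
t: 5.72
tcp_pos: [554.4, 54.9, 13.0]
ee_rot: [-3.142, -0.006, -3.042]
force: [-5.2, -0.4, 3.7]
opening: 85.6
gripper_force: 2.9
t: 5.88
tcp_pos: [556.4, 55.1, 12.9]
ee_rot: [3.142, -0.006, -3.042]
force: [-6.7, -1.0, 3.9]
opening: 85.1
gripper_force: 3.0
{'t': np.float64(5.883), 'tcp_pos': array([556.393,  55.103,  12.941]), 'ee_rot': array([ 3.142, -0.006, -3.042]), 'force': array([-6.678, -1.021,  3.921]), 'ft_torque': array([-0.175,  1.103, -0.041])}
```

```bash

python3 -m crank '[{"grip":0,"slide":[-0.1,0,0],"delta_rot":[0,0,0]},{"grip":0,"slide":[-0.1,0,0],"delta_rot":[0,0,0]}]'
python3 -m crank '[{"grip":0,"slide":[-0.1,0,0],"delta_rot":[0,0,0]},{"grip":0,"slide":[0,0,0],"delta_rot":[0,0,0]}]'
python3 -m crank '[{"grip":0,"slide":[-0.1,0,0],"delta_rot":[0,0,0]},{"grip":0,"slide":[0,0,0],"delta_rot":[0,0,0]}]'
```

```text
t: 6.05
tcp_pos: [558.3, 55.4, 12.9]
ee_rot: [3.142, -0.006, -3.042]
force: [-5.7, -0.2, 4.2]
opening: 85.1
gripper_force: 3.0
t: 6.22
tcp_pos: [559.8, 55.5, 13.0]
ee_rot: [3.142, -0.005, -3.042]
force: [-5.8, -0.8, 4.0]
opening: 85.4
gripper_force: 2.7
t: 6.38
tcp_pos: [560.2, 55.6, 12.9]
ee_rot: [3.141, -0.006, -3.042]
force: [-6.5, -1.1, 4.4]
opening: 85.5
gripper_force: 3.0
```

```bash

python3 -m crank '[{"grip":0,"slide":[-0.1,0,0],"delta_rot":[0,0,0]},{"grip":0,"slide":[0,0,0],"delta_rot":[0,0,0]}]'
python3 -m crank '[{"grip":0,"slide":[-0.1,0,0],"delta_rot":[0,0,0]},{"grip":0,"slide":[0,0,0],"delta_rot":[0,0,0]}]'
python3 -m crank '[{"grip":0,"slide":[-0.1,0,0],"delta_rot":[0,0,0]},{"grip":0,"slide":[0,0,0],"delta_rot":[0,0,0]}]'
```

```text
t: 6.55
tcp_pos: [560.1, 55.5, 12.9]
ee_rot: [3.141, -0.008, -3.042]
force: [-6.7, -1.4, 6.0]
opening: 85.7
gripper_force: 3.7
t: 6.72
tcp_pos: [560.1, 55.6, 12.8]
ee_rot: [3.141, -0.01, -3.042]
force: [-9.3, -0.7, 6.5]
opening: 85.1
gripper_force: 4.4
t: 6.88
tcp_pos: [560.1, 55.6, 12.7]
ee_rot: [3.141, -0.012, -3.042]
force: [-9.3, -0.8, 7.5]
opening: 85.7
gripper_force: 5.0
```

```bash

python3 -m crank '[{"grip":0,"slide":[-0.2,0,0],"delta_rot":[0,0,0]},{"grip":0,"slide":[-0.2,0,0],"delta_rot":[0,0,0]},{"grip":0,"slide":[0,0,0],"delta_rot":[0,0,0]}]'
python3 -m crank '[{"grip":0,"slide":[-0.2,0,0],"delta_rot":[0,0,0]},{"grip":0,"slide":[-0.1,0,0],"delta_rot":[0,0,0]},{"grip":0,"slide":[0,0,0],"delta_rot":[0,0,0]}]'
python3 -c "
from h import *
o=manip.get_obs(); print({k:np.round(o[k],3) for k in ['t','tcp_pos','ee_rot','force','ft_torque']})
for c in ['scene','side']:
  im,d,i=look(c)
  for t in ['spine_l','spine_r','book']:
    print(c,t,[(np.round(s['at'],1),round(s['p'],2)) for s in manip.find_in(c,t)[:1]])
"
```

```text
t: 7.13
tcp_pos: [559.8, 55.5, 12.2]
ee_rot: [3.141, -0.021, -3.041]
force: [-14.3, -2.3, 10.6]
opening: 85.2
gripper_force: 7.5
t: 7.38
tcp_pos: [559.7, 55.5, 12.1]
ee_rot: [3.141, -0.026, -3.042]
force: [-18.1, -1.5, 15.1]
opening: 85.3
gripper_force: 9.6
{'t': np.float64(7.383), 'tcp_pos': array([559.71 ,  55.494,  12.146]), 'ee_rot': array([ 3.141, -0.026, -3.042]), 'force': array([-18.097,  -1.456,  15.138]), 'ft_torque': array([-0.32 ,  3.412,  0.018])}
scene spine_l [(array([272.4, 223.9]), 0.76)]
scene spine_r [(array([272.4, 223.9]), 0.76)]
scene book [(array([269.1, 228.5]), 0.69)]
side spine_l [(array([284.5, 203.3]), 0.83)]
side spine_r [(array([284.5, 203.3]), 0.83)]
side book [(array([283.9, 201.6]), 0.69)]
```

The book stopped and the force rose to 18 N with almost no yaw moment (0.018 N m), so it is flat against the fence. I'll back off, narrow the fingers and look again.

```bash

python3 -m crank '[{"grip":0,"slide":[1,0,0],"delta_rot":[0,0,0]},{"grip":0,"slide":[1.5,0,0],"delta_rot":[0,0,0]},{"grip":0,"slide":[1.5,0,0],"delta_rot":[0,0,0]},{"grip":0,"slide":[0,0,-3],"delta_rot":[0,0,0]},{"grip":183,"slide":[0,0,-4],"delta_rot":[0,0,0]},{"grip":183,"slide":[0,1,-4],"delta_rot":[0,0,0]},{"grip":183,"slide":[0,2,-3.6],"delta_rot":[0,0,0]},{"grip":183,"slide":[0,2,-3.6],"delta_rot":[0,0,0]},{"grip":183,"slide":[0,0,-3.6],"delta_rot":[0,0,0]},{"grip":183,"slide":[0,0,0],"delta_rot":[0,0,0]}]'
python3 -m crank '[{"grip":183,"slide":[0,0,0],"delta_rot":[0,0,0]},{"grip":183,"slide":[0,0,0],"delta_rot":[0,0,0]}]'
python3 -c "
from h import *
report('wrist','w4.png')
o=manip.get_obs(); print({k:np.round(o[k],3) for k in ['t','tcp_pos','ee_rot','force','ft_torque','joint_positions']})"
```

```text
t: 8.62
tcp_pos: [534.9, 105.8, 238.8]
ee_rot: [3.138, 0.018, -3.039]
force: [1.3, -0.6, -0.2]
opening: 24.3
gripper_force: 0.0
t: 8.78
tcp_pos: [529.2, 102.7, 231.4]
ee_rot: [3.141, 0.002, -3.042]
force: [-0.8, -0.2, -1.0]
opening: 23.5
gripper_force: 0.0
front yaw 0.1022 x@y=60 476.5 sd 0.4 n 73
rimmed yaw 0.0882 x@y=60 694.8 sd 0.4 n 20
rimmin yaw 0.0976 x@y=60 691.2 sd 0.3 n 24
book fore: yaw 0.0995 x@60 571.9 sd 0.2 n 40
book y [-27.4 146.3] z 47.2
wings [array([653.8,  58. ]), array([101.2, 324.1]), np.float64(5.6)] z [ 83.2 109.  109.8] 5007
pca angle 95.2 [665.2  24.8 103. ]
flange [659.1  21.8  53. ] n 4561
stop [664.3 -51.1  86.4] [[652.3, -67.6, 23.3], [681.0, -39.0, 93.8]]
rim y [-105.5  215.8]
{'t': np.float64(8.983), 'tcp_pos': array([527.873, 102.045, 229.818]), 'ee_rot': array([-3.141e+00, -3.000e-03, -3.043e+00]), 'force': array([-0.06 ,  0.195, -1.452]), 'ft_torque': array([-0.048, -0.074,  0.036]), 'joint_positions': array([-0.422,  0.364,  0.189,  2.037, -0.098,  0.751,  1.497])}
```

View pics/w4.png

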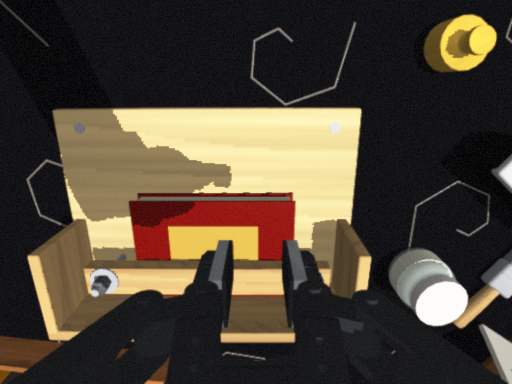

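The view shows the book's fore edge (row 196) parallel to the board; it measures home within 1 mm. The nut is hidden behind the hand. I'll go above the nut and turn to the wing angle (30°).

```bash

python3 -m crank '[{"grip":183,"slide":[-3.05,1.4,0],"delta_rot":[0,0,0]},{"grip":183,"slide":[-3.05,1.4,0],"delta_rot":[0,0,0]},{"grip":183,"slide":[-3.05,1.4,0],"delta_rot":[0,0,0]},{"grip":183,"slide":[-3.05,1.4,0],"delta_rot":[0,0,0]},{"grip":183,"slide":[0,0,2.5],"delta_rot":[0,0,-0.107]},{"grip":183,"slide":[0,0,2.5],"delta_rot":[0,0,-0.107]},{"grip":183,"slide":[0,0,2],"delta_rot":[0,0,-0.107]},{"grip":183,"slide":[0,0,1],"delta_rot":[0,0,-0.107]},{"grip":183,"slide":[0,0,0],"delta_rot":[0,0,0]},{"grip":183,"slide":[0,0,0],"delta_rot":[0,0,0]}]'
python3 -c "
from h import *
im,d,i=look('wrist','w5.png')
o=manip.get_obs(); print({k:np.round(o[k],3) for k in ['t','tcp_pos','ee_rot','force','ft_torque','joint_positions']})
w,s=sil('wrist',d,i,'wing_nut')
if s: print(s['p'],s['at'],np.median(w,0).round(1)); q=w[(w[:,2]>90)&(w[:,2]<112)&(abs(w[:,0]-644)<35)&(abs(w[:,1]-170)<35)]; print(len(q), cv2.minAreaRect(q[:,:2].astype(np.float32)) if len(q) else '')
"
```

```text
t: 9.82
tcp_pos: [643.8, 169.7, 149.6]
ee_rot: [3.141, -0.003, -2.618]
force: [0.3, 0.5, -0.6]
opening: 24.1
gripper_force: 0.0
{'t': np.float64(9.867), 'tcp_pos': array([644.628, 170.011, 150.874]), 'ee_rot': array([ 3.141e+00, -1.000e-03, -2.618e+00]), 'force': array([ 0.236, -0.22 , -0.042]), 'ft_torque': array([ 0.002, -0.113,  0.054]), 'joint_positions': array([-0.36 ,  0.609,  0.051,  1.807, -0.044,  0.727,  1.809])}
0.58 [260.7, 204.5] [642.3 168.5  83.8]
820 ((643.7229614257812, 169.75375366210938), (47.36289596557617, 8.627700805664062), 30.16246795654297)
```

View pics/w5.png

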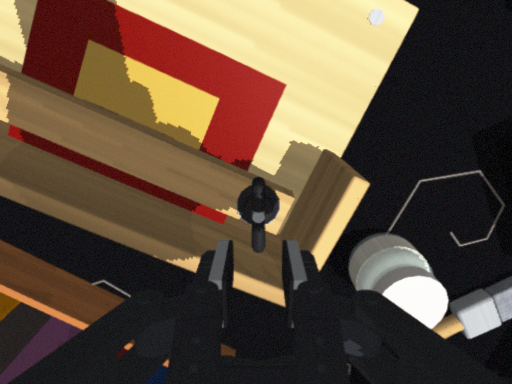

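The view shows the nut at (259,205), centred and aligned between the fingers; measured at (643.7,169.8), 30.2°. I'll descend so the tips stay above the hub, then close.

```bash

python3 -m crank '[{"grip":183,"slide":[0,0,2.5],"delta_rot":[0,0,0]},{"grip":183,"slide":[0,0,2],"delta_rot":[0,0,0]},{"grip":183,"slide":[0,0,1],"delta_rot":[0,0,0]},{"grip":183,"slide":[0,0,0.6],"delta_rot":[0,0,0]},{"grip":183,"slide":[0,0,0],"delta_rot":[0,0,0]},{"grip":183,"slide":[0,0,0],"delta_rot":[0,0,0]}]' 30
python3 -c "
from h import *
o=manip.get_obs(); print({k:np.round(o[k],3) for k in ['t','tcp_pos','ee_rot','force','ft_torque']})"
```

```text
t: 10.42
tcp_pos: [645.1, 170.6, 91.1]
ee_rot: [-3.141, 0.001, -2.615]
force: [-0.6, -0.4, 0.9]
opening: 24.4
gripper_force: 0.0
{'t': np.float64(10.417), 'tcp_pos': array([645.104, 170.648,  91.076]), 'ee_rot': array([-3.141e+00,  1.000e-03, -2.615e+00]), 'force': array([-0.615, -0.369,  0.908]), 'ft_torque': array([-0.009,  0.021,  0.052])}
```

```bash

python3 -m crank '[{"grip":183,"slide":[0.1,0,0.25],"delta_rot":[0,0,0]},{"grip":255,"slide":[0,0,0],"delta_rot":[0,0,0]},{"grip":255,"slide":[0,0,0],"delta_rot":[0,0,0]},{"grip":255,"slide":[0,0,0],"delta_rot":[0,0,0]},{"grip":255,"slide":[0,0,0],"delta_rot":[0,0,0]},{"grip":255,"slide":[0,0,0],"delta_rot":[0,0,0]}]' 40
python3 -c "
from h import *
o=manip.get_obs(); print({k:np.round(o[k],3) for k in ['t','tcp_pos','ee_rot','force','ft_torque','opening']})"
```

```text
t: 10.92
tcp_pos: [643.9, 170.2, 88.7]
ee_rot: [3.142, 0.001, -2.615]
force: [-1.8, 0.2, 6.8]
opening: 8.2
gripper_force: 41.8
{'t': np.float64(10.917), 'tcp_pos': array([643.895, 170.221,  88.689]), 'ee_rot': array([ 3.142e+00,  1.000e-03, -2.615e+00]), 'force': array([-1.801,  0.191,  6.842]), 'ft_torque': array([ 0.063,  0.36 , -0.043]), 'opening': np.float64(8.173)}
```

```bash
cat > r.py <<'E'
from h import *
import sys
n=int(sys.argv[1]) if len(sys.argv)>1 else 4
T=[]
for k in range(n):
    o=manip.get_obs(); T.append([*o['ft_torque'],*o['force']])
    if k<n-1: manip.read_camera('scene')
T=np.array(T); 
print('t %.2f yaw %.4f z %.1f xy %s tz %.3f (%s) F %s op %.1f'%(o['t'],(o['ee_rot'][2])%(2*np.pi),o['tcp_pos'][2],o['tcp_pos'][:2].round(1),T[:,2].mean(),T[:,2].round(3),T[:,3:].mean(0).round(1),o['opening']))
E
python3 r.py 4
python3 -m crank '[{"grip":255,"slide":[0,0,0.016],"delta_rot":[0,0,0.1]},{"grip":255,"slide":[0,0,0],"delta_rot":[0,0,0]}]' >/dev/null; python3 r.py 4
python3 -m crank '[{"grip":255,"slide":[0,0,0.016],"delta_rot":[0,0,0.1]},{"grip":255,"slide":[0,0,0],"delta_rot":[0,0,0]}]' >/dev/null; python3 r.py 4
```

```text
t 11.07 yaw 3.6686 z 88.7 xy [643.9 170.3] tz -0.081 ([-0.043 -0.099 -0.069 -0.112]) F [-1.3 -0.1  6. ] op 7.3
t 11.38 yaw 3.5690 z 88.5 xy [643.8 170.3] tz -0.064 ([-0.02  -0.11  -0.067 -0.06 ]) F [-1.8  0.7  6.2] op 7.8
t 11.70 yaw 3.4690 z 88.4 xy [643.9 170.3] tz -0.036 ([ 0.004 -0.024 -0.027 -0.098]) F [-1.8  0.2  5.7] op 7.7
```

```bash

for k in 1; do
python3 -m crank '[{"grip":255,"slide":[0,0,0.016],"delta_rot":[0,0,0.1]},{"grip":255,"slide":[0,0,0],"delta_rot":[0,0,0]}]' >/dev/null; python3 r.py 5
python3 -m crank '[{"grip":255,"slide":[0,0,0.016],"delta_rot":[0,0,0.1]},{"grip":255,"slide":[0,0,0],"delta_rot":[0,0,0]}]' >/dev/null; python3 r.py 5; done
```

```text
t 12.07 yaw 3.3690 z 88.2 xy [643.8 170.4] tz -0.058 ([-0.047 -0.031 -0.078 -0.073 -0.059]) F [-1.4  0.4  6.1] op 7.7
t 12.43 yaw 3.2690 z 88.1 xy [643.8 170.4] tz -0.049 ([-0.029 -0.026 -0.061 -0.081 -0.049]) F [-1.8  0.3  5.9] op 7.5
```

```bash

python3 -m crank '[{"grip":255,"slide":[0,0,0.016],"delta_rot":[0,0,0.1]},{"grip":255,"slide":[0,0,0],"delta_rot":[0,0,0]}]' >/dev/null; python3 r.py 5
python3 -m crank '[{"grip":255,"slide":[0,0,0.016],"delta_rot":[0,0,0.1]},{"grip":255,"slide":[0,0,0],"delta_rot":[0,0,0]}]' >/dev/null; python3 r.py 5
```

```text
t 12.80 yaw 3.1691 z 87.9 xy [643.8 170.5] tz -0.068 ([-0.096 -0.078 -0.041 -0.073 -0.05 ]) F [-1.8  0.7  5.7] op 7.8
t 13.17 yaw 3.0691 z 87.8 xy [643.8 170.5] tz -0.053 ([-0.061 -0.082 -0.056 -0.014 -0.05 ]) F [-1.7  0.7  6.1] op 7.5
```

```bash
python3 -c "
from h import *
im,d,i=look('wrist','w6.png')
w,s=sil('wrist',d,i,'wing_nut')
print(manip.get_obs()['joint_positions'].round(2) if hasattr(manip.get_obs()['joint_positions'],'round') else '')
if s:
  q=w[(w[:,2]>88)&(w[:,2]<112)&(abs(w[:,0]-644)<30)&(abs(w[:,1]-170)<30)]; print(len(q), cv2.minAreaRect(q[:,:2].astype(np.float32)) if len(q)>5 else '')
cv2.imwrite('pics/w6c.png',cv2.resize(im[180:384,150:400],None,fx=2,fy=2))"
```

```text
[-0.46  0.7   0.21  1.84 -0.23  0.62  1.38]
1416 ((642.7735595703125, 170.5065460205078), (9.25202751159668, 45.215065002441406), 86.26506042480469)
```

View pics/w6c.png

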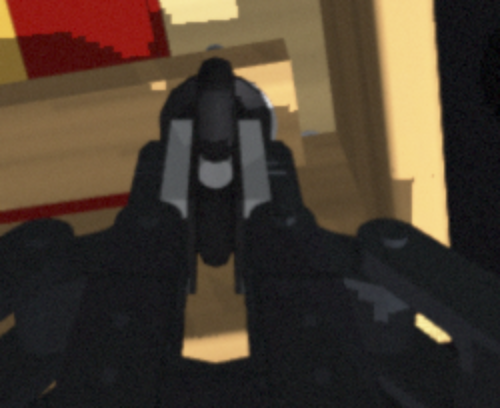

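The wings are held between the fingers and turn with the hand (they read -4°, the same as the tool). Continuing by feel.

```bash

python3 -m crank '[{"grip":255,"slide":[0,0,0.016],"delta_rot":[0,0,0.1]},{"grip":255,"slide":[0,0,0],"delta_rot":[0,0,0]}]' >/dev/null; python3 r.py 5
python3 -m crank '[{"grip":255,"slide":[0,0,0.016],"delta_rot":[0,0,0.1]},{"grip":255,"slide":[0,0,0],"delta_rot":[0,0,0]}]' >/dev/null; python3 r.py 5
```

```text
t 13.63 yaw 2.9692 z 87.6 xy [643.8 170.6] tz -0.048 ([ 0.001 -0.04  -0.078 -0.051 -0.072]) F [-2.1  0.8  6.1] op 7.7
t 14.00 yaw 2.8692 z 87.4 xy [643.8 170.6] tz -0.061 ([-0.034 -0.077 -0.06  -0.086 -0.046]) F [-1.7  1.3  6.4] op 7.8
```

```bash

python3 -m crank '[{"grip":255,"slide":[0,0,0.016],"delta_rot":[0,0,0.1]},{"grip":255,"slide":[0,0,0],"delta_rot":[0,0,0]}]' >/dev/null; python3 r.py 5
python3 -m crank '[{"grip":255,"slide":[0,0,0.016],"delta_rot":[0,0,0.1]},{"grip":255,"slide":[0,0,0],"delta_rot":[0,0,0]}]' >/dev/null; python3 r.py 5
```

```text
t 14.37 yaw 2.7691 z 87.3 xy [643.8 170.7] tz -0.078 ([-0.094 -0.11  -0.042 -0.07  -0.076]) F [-1.8  1.1  6.3] op 7.8
t 14.73 yaw 2.6691 z 87.2 xy [643.8 170.7] tz -0.086 ([-0.034 -0.092 -0.13  -0.119 -0.056]) F [-1.5  1.4  6.4] op 7.9
```

```bash

python3 -m crank '[{"grip":255,"slide":[0,0,0.016],"delta_rot":[0,0,0.1]},{"grip":255,"slide":[0,0,0],"delta_rot":[0,0,0]}]' >/dev/null; python3 r.py 5
python3 -m crank '[{"grip":255,"slide":[0,0,0.016],"delta_rot":[0,0,0.1]},{"grip":255,"slide":[0,0,0],"delta_rot":[0,0,0]}]' >/dev/null; python3 r.py 5
```

```text
t 15.10 yaw 2.5691 z 87.1 xy [643.9 170.7] tz -0.064 ([-0.031 -0.084 -0.065 -0.061 -0.079]) F [-2.   0.8  6.6] op 7.7
t 15.47 yaw 2.4694 z 86.9 xy [643.9 170.9] tz -0.070 ([-0.085 -0.096 -0.041 -0.09  -0.039]) F [-1.9  1.4  7. ] op 7.6
```

```bash

python3 -m crank '[{"grip":255,"slide":[0,0,0.016],"delta_rot":[0,0,0.1]},{"grip":255,"slide":[0,0,0],"delta_rot":[0,0,0]}]' >/dev/null; python3 r.py 5
python3 -m crank '[{"grip":255,"slide":[0,0,0.016],"delta_rot":[0,0,0.1]},{"grip":255,"slide":[0,0,0],"delta_rot":[0,0,0]}]' >/dev/null; python3 r.py 5
```

```text
t 15.83 yaw 2.3697 z 86.8 xy [643.9 171. ] tz -0.022 ([ 0.04  -0.042 -0.058 -0.02  -0.029]) F [-2.5  1.1  7.2] op 7.7
t 16.20 yaw 2.2691 z 86.7 xy [643.9 170.9] tz -0.105 ([-0.099 -0.082 -0.085 -0.172 -0.086]) F [-1.7  1.2  7.2] op 7.3
```

```bash

python3 -m crank '[{"grip":255,"slide":[0,0,0.016],"delta_rot":[0,0,0.1]},{"grip":255,"slide":[0,0,0],"delta_rot":[0,0,0]}]' >/dev/null; python3 r.py 6
```

```text
t 16.62 yaw 2.1699 z 86.6 xy [643.9 170.9] tz 0.026 ([ 0.101 -0.17   0.083  0.061  0.142 -0.061]) F [-2.   1.4  7.5] op 7.6
```

```bash
cat > r2.py <<'E'
from h import *
T=[]
for k in range(8):
    o=manip.get_obs(); T.append([o['ft_torque'][2],o['joint_efforts'][6],o['ee_rot'][2],o['force'][2],o['dq'][6]])
    if k<7: manip.read_camera('scene')
T=np.array(T); print(o['t']); print(T.T.round(4)); print(T.mean(0).round(4))
E
python3 r2.py
```

```text
16.9667
[[-6.0900e-02  7.1400e-02  1.1470e-01  8.3500e-02  2.7800e-02  5.3400e-02
   7.6300e-02  4.3600e-02]
 [ 6.6200e-02 -5.3500e-02 -8.1100e-02 -7.9200e-02 -8.0600e-02 -7.8300e-02
  -4.5600e-02 -4.5600e-02]
 [ 2.1699e+00  2.1698e+00  2.1702e+00  2.1703e+00  2.1702e+00  2.1703e+00
   2.1703e+00  2.1702e+00]
 [ 8.5476e+00  6.1468e+00  8.6350e+00  8.1009e+00  6.5219e+00  7.6768e+00
   6.5460e+00  7.4250e+00]
 [-3.9000e-03  2.6000e-03 -7.0000e-04 -4.8000e-03 -2.3000e-03 -9.0000e-04
  -9.9000e-03 -4.1000e-03]]
[ 5.1200e-02 -4.9700e-02  2.1702e+00  7.4500e+00 -3.0000e-03]
```

```bash

python3 -m crank '[{"grip":255,"slide":[0,0,0.016],"delta_rot":[0,0,0.1]},{"grip":255,"slide":[0,0,0],"delta_rot":[0,0,0]}]' >/dev/null; python3 r2.py
```

```text
17.4833
[[ 2.6070e-01  1.7870e-01  2.1840e-01  1.8300e-01  2.0880e-01  1.7860e-01
   2.2670e-01  1.8360e-01]
 [-5.9750e-01 -2.8830e-01 -2.1400e-01 -1.9920e-01 -2.0110e-01 -2.0330e-01
  -1.9690e-01 -2.0000e-01]
 [ 2.0687e+00  2.0708e+00  2.0711e+00  2.0711e+00  2.0712e+00  2.0711e+00
   2.0711e+00  2.0712e+00]
 [ 8.5703e+00  8.1565e+00  8.3007e+00  8.1530e+00  7.4199e+00  8.0638e+00
   7.1316e+00  7.4457e+00]
 [ 6.8200e-02  1.8500e-02 -2.1000e-03  2.6000e-03 -7.9000e-03  2.8000e-03
  -2.4000e-03  6.7000e-03]]
[ 0.2048 -0.2625  2.0708  7.9052  0.0108]
```

```bash

python3 -m crank '[{"grip":255,"slide":[0,0,0.008],"delta_rot":[0,0,0.05]},{"grip":255,"slide":[0,0,0],"delta_rot":[0,0,0]},{"grip":255,"slide":[0,0,0],"delta_rot":[0,0,0]}]' >/dev/null; sed -i 's/range(8)/range(4)/;s/k<7/k<3/' r2.py; python3 r2.py
python3 -m crank '[{"grip":255,"slide":[0,0,0.008],"delta_rot":[0,0,0.05]},{"grip":255,"slide":[0,0,0],"delta_rot":[0,0,0]},{"grip":255,"slide":[0,0,0],"delta_rot":[0,0,0]}]' >/dev/null;  python3 r2.py
```

```text
17.8833
[[ 3.0480e-01  3.3200e-01  2.6750e-01  3.0700e-01]
 [-3.2940e-01 -3.1020e-01 -3.1220e-01 -3.1650e-01]
 [ 2.0219e+00  2.0218e+00  2.0218e+00  2.0219e+00]
 [ 9.0859e+00  7.7701e+00  8.5945e+00  6.7554e+00]
 [ 3.8000e-03 -8.0000e-04  7.6000e-03  5.1000e-03]]
[ 3.0280e-01 -3.1710e-01  2.0218e+00  8.0515e+00  3.9000e-03]
18.2833
[[ 3.3680e-01  3.2750e-01  3.7940e-01  3.3680e-01]
 [-3.5170e-01 -3.4410e-01 -3.3470e-01 -3.2800e-01]
 [ 1.9721e+00  1.9720e+00  1.9720e+00  1.9720e+00]
 [ 7.5479e+00  7.3333e+00  7.5848e+00  7.8477e+00]
 [-6.4000e-03  6.5000e-03  6.8000e-03  2.0000e-03]]
[ 3.4510e-01 -3.3960e-01  1.9720e+00  7.5784e+00  2.2000e-03]
```

```bash
python3 r.py 2; python3 -c "
from h import *
o=manip.get_obs(); print({k:np.round(o[k],3) for k in ['ee_rot','force','ft_torque','joint_efforts','joint_positions','gripper_force']})
im,d,i=look('wrist','w7.png')
P=cloud('wrist',d,i); 
im2,d2,_=look('side','s7.png'); im3,d3,_=look('scene','c7.png')
a=cv2.resize(im[150:384,100:450],(525,351)); b=cv2.resize(im2[100:220,230:390],(400,300))
cv2.imwrite('pics/v7.png',np.hstack([cv2.resize(im,(400,300)),b]))"
```

```text
t 18.33 yaw 1.9720 z 86.3 xy [644.1 171. ] tz 0.351 ([0.337 0.364]) F [-1.2  1.7  8.3] op 7.8
{'ee_rot': array([ 3.140e+00, -1.000e-03,  1.972e+00]), 'force': array([-1.91 ,  2.428,  8.664]), 'ft_torque': array([0.245, 0.366, 0.364]), 'joint_efforts': array([  1.637, -48.296,   8.846, -11.959,  -0.117,  -0.684,  -0.34 ]), 'joint_positions': array([-0.654,  0.753,  0.501,  1.854, -0.555,  0.676,  0.577]), 'gripper_force': np.float64(42.217)}
```

View pics/v7.png

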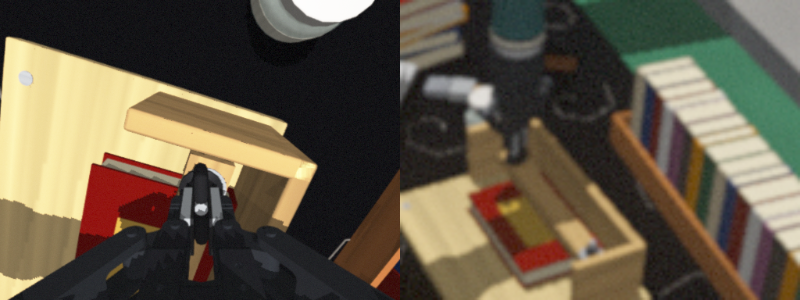

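The side view (right) shows the hand in the corner without obvious contact. The moment of 0.34 is more than I expected, so I'll release and check for wall contact and for sensor bias.

```bash

python3 -m crank '[{"grip":195,"slide":[0,0,0],"delta_rot":[0,0,0]},{"grip":195,"slide":[0,0,0],"delta_rot":[0,0,0]},{"grip":195,"slide":[0,0,0],"delta_rot":[0,0,0]}]' ; python3 r.py 4;  python3 -c "
from h import *
o=manip.get_obs(); print({k:np.round(o[k],3) for k in ['force','ft_torque','joint_efforts']})
im,d,i=look('wrist','w8.png'); P=cloud('wrist',d,i)
n=np.array([np.cos(.1),np.sin(.1)]); l=np.array([-n[1],n[0]]); Q=P[:,:2]-[596.8,52.8]; X=Q@n; Y=Q@l; Z=P[:,2]
for a,b in [(80,90),(90,100),(100,108)]:
  m=(X>a)&(X<b)&(Y>70)&(Y<140)&(Z>60)&(Z<220); print(a,b,np.histogram(Z[m],bins=np.arange(60,221,10))[0])
w,s=sil('wrist',d,i,'wing_nut')
q=w[(w[:,2]>88)&(w[:,2]<112)&(abs(w[:,0]-644)<30)&(abs(w[:,1]-170)<30)]; print(len(q), cv2.minAreaRect(q[:,:2].astype(np.float32)) if len(q)>5 else '',np.percentile(w[:,2],[90,98]))
"
```

```text
t: 18.73
tcp_pos: [643.4, 169.8, 84.8]
ee_rot: [-3.141, 0.0, 1.969]
force: [0.2, 0.1, 0.2]
opening: 20.4
gripper_force: 0.0
t 18.88 yaw 1.9686 z 84.7 xy [643.4 169.7] tz -0.021 ([ 0.001  0.014 -0.037 -0.06 ]) F [ 0.3  0.2 -0.1] op 20.0
{'force': array([ 0.539, -0.364, -0.487]), 'ft_torque': array([ 0.014,  0.011, -0.06 ]), 'joint_efforts': array([-2.2000e-02, -5.2972e+01,  8.7170e+00, -1.3014e+01,  8.0000e-03,
        1.0000e-03, -0.0000e+00])}
80 90 [   0    0    0    0    0    0  158 1287  494    0    0    0    0    0
    0    0]
90 100 [ 376  486  484  603 1004   26   13  573 1908 1627  704    0    0    0
    0    0]
100 108 [  0   0   0   0 524  17   0  99 354 622 860   0   0   0   0   0]
1679 ((647.1158447265625, 173.15966796875), (17.03139305114746, 47.61271286010742), 40.785465240478516) [100.54119883 101.24133084]
```

No wall contact: the forces vanish on release. I'll regrip more lightly and measure the turning moment over a small increment.

```bash
cat > q.py <<'E'
from bench import manip
o=manip.get_obs(); print('t %.2f yaw %.4f z %.1f tz %.3f e7 %.3f F %s'%(o['t'],o['ee_rot'][2],o['tcp_pos'][2],o['ft_torque'][2],o['joint_efforts'][6],[round(float(x),1) for x in o['force']]))
E
python3 -m crank '[{"grip":255,"slide":[0,0,0],"delta_rot":[0,0,0]},{"grip":255,"slide":[0,0,0],"delta_rot":[0,0,0]},{"grip":255,"slide":[0,0,0],"delta_rot":[0,0,0]},{"grip":255,"slide":[0,0,0],"delta_rot":[0,0,0]}]' 30 >/dev/null; python3 q.py
python3 -m crank '[{"grip":255,"slide":[0,0,0.001],"delta_rot":[0,0,0.007]}]' >/dev/null; python3 q.py
python3 -m crank '[{"grip":255,"slide":[0,0,0.001],"delta_rot":[0,0,0.007]}]' >/dev/null; python3 q.py
python3 -m crank '[{"grip":255,"slide":[0,0,0.001],"delta_rot":[0,0,0.007]}]' >/dev/null; python3 q.py
python3 -m crank '[{"grip":255,"slide":[0,0,0.001],"delta_rot":[0,0,0.007]}]' >/dev/null; python3 q.py
python3 -m crank '[{"grip":255,"slide":[0,0,0],"delta_rot":[0,0,0]}]' >/dev/null; python3 q.py
python3 -m crank '[{"grip":255,"slide":[0,0,0],"delta_rot":[0,0,0]}]' >/dev/null; python3 q.py
```

```text
t 19.32 yaw 1.9696 z 85.0 tz 0.268 e7 -0.257 F [2.7, 1.3, -4.7]
t 19.40 yaw 1.9624 z 85.0 tz 0.398 e7 -0.307 F [4.0, 0.6, -5.0]
t 19.48 yaw 1.9553 z 85.0 tz 0.406 e7 -0.384 F [3.9, 0.9, -4.3]
t 19.57 yaw 1.9481 z 85.0 tz 0.430 e7 -0.391 F [3.2, 0.2, -4.8]
t 19.65 yaw 1.9408 z 85.0 tz 0.416 e7 -0.388 F [3.6, 0.4, -6.2]
t 19.73 yaw 1.9407 z 85.0 tz 0.400 e7 -0.419 F [4.4, 0.9, -7.6]
t 19.82 yaw 1.9409 z 85.0 tz 0.365 e7 -0.401 F [5.4, 0.8, -7.3]
```

Bearing came between yaw 2.27 and 2.17 (best estimate about 2.24). A sixteenth of a turn past that is about 1.855, so 0.085 rad remains.

```bash

python3 -m crank '[{"grip":255,"slide":[0,0,0.003],"delta_rot":[0,0,0.022]},{"grip":255,"slide":[0,0,0.003],"delta_rot":[0,0,0.021]},{"grip":255,"slide":[0,0,0],"delta_rot":[0,0,0]}]' >/dev/null; python3 q.py
python3 -m crank '[{"grip":255,"slide":[0,0,0.003],"delta_rot":[0,0,0.022]},{"grip":255,"slide":[0,0,0.003],"delta_rot":[0,0,0.021]},{"grip":255,"slide":[0,0,0],"delta_rot":[0,0,0]},{"grip":255,"slide":[0,0,0],"delta_rot":[0,0,0]}]' >/dev/null; python3 q.py
```

```text
t 20.07 yaw 1.8975 z 84.9 tz 0.439 e7 -0.487 F [3.2, 0.3, -7.2]
t 20.40 yaw 1.8544 z 84.9 tz 0.387 e7 -0.360 F [5.1, 2.0, -5.6]
```

Now I'll release, rise straight up and check.

```bash

python3 -m crank '[{"grip":190,"slide":[0,0,0],"delta_rot":[0,0,0]},{"grip":190,"slide":[0,0,0],"delta_rot":[0,0,0]},{"grip":190,"slide":[0,0,0],"delta_rot":[0,0,0]},{"grip":190,"slide":[0,0,-1],"delta_rot":[0,0,0]},{"grip":190,"slide":[0,0,-2.5],"delta_rot":[0,0,0]},{"grip":190,"slide":[0,0,-3.5],"delta_rot":[0,0,0]},{"grip":190,"slide":[0,0,-3.5],"delta_rot":[0,0,0]},{"grip":190,"slide":[0,0,-3],"delta_rot":[0,0,0]},{"grip":190,"slide":[0,0,0],"delta_rot":[0,0,0]},{"grip":190,"slide":[0,0,0],"delta_rot":[0,0,0]}]'
python3 -c "
from h import *
im,d,i=look('wrist','w9.png'); P=cloud('wrist',d,i)
w,s=sil('wrist',d,i,'wing_nut')
q=w[(w[:,2]>88)&(w[:,2]<112)&(abs(w[:,0]-644)<30)&(abs(w[:,1]-170)<30)]; print(len(q), cv2.minAreaRect(q[:,:2].astype(np.float32)) if len(q)>5 else '',np.percentile(w[:,2],[90,98]))
b,_=sil('wrist',d,i,'book')
c,s,k=line(b,43,53,lambda s:np.percentile(s,2),(-20,138)); print('book fore: yaw %.4f x@60 %.1f sd %.1f n %d'%(-np.arctan(c[0]),np.polyval(c,60),s,k))
"
```

```text
t: 21.23
tcp_pos: [644.6, 169.6, 223.1]
ee_rot: [3.137, -0.001, 1.854]
force: [-0.2, -0.9, -0.3]
opening: 21.5
gripper_force: 0.0
467 ((644.2048950195312, 170.69415283203125), (8.994956016540527, 46.39329147338867), 40.76033401489258) [100.52869548 101.41448085]
book fore: yaw 0.0936 x@60 572.5 sd 0.3 n 28
```

View pics/w9.png

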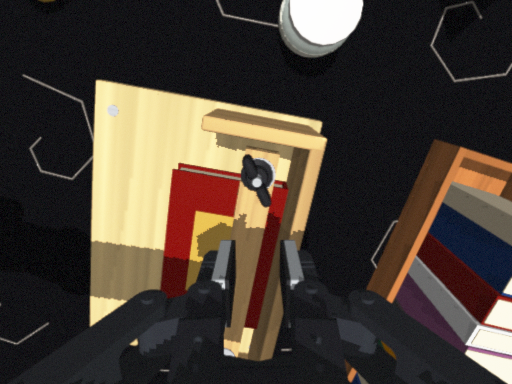

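The wings now read about 131° (yaw 2.28) while the hand was at 1.854, so the nut did not follow the last turns. I'll compare the gripped picture with the released one.

```bash
python3 -c "
import cv2,numpy as np
a=[cv2.resize(cv2.imread('pics/%s.png'%n)[180:330,170:350],(400,333),interpolation=cv2.INTER_CUBIC) for n in ['w7','w8']]
cv2.imwrite('pics/v9.png',cv2.convertScaleAbs(np.hstack(a),alpha=1.6,beta=25))"
```

```text
(no output)
```

View pics/v9.png

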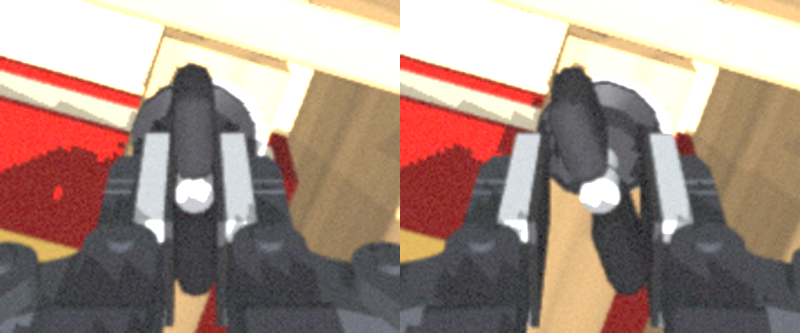

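Gripped (left) the wings are aligned with the fingers; released (right) they sprang back about 18° to yaw 2.28, and did so both times. I'll regrip at that angle and measure the moment each way.

```bash

python3 -m crank '[{"grip":190,"slide":[0,0,2],"delta_rot":[0,0,-0.108]},{"grip":190,"slide":[0,0,2.5],"delta_rot":[0,0,-0.108]},{"grip":190,"slide":[0,0,2.5],"delta_rot":[0,0,-0.108]},{"grip":190,"slide":[0,0,2],"delta_rot":[0,0,-0.105]},{"grip":190,"slide":[0,0,1.5],"delta_rot":[0,0,0]},{"grip":190,"slide":[0,0,1.5],"delta_rot":[0,0,0]},{"grip":190,"slide":[0,0,1],"delta_rot":[0,0,0]},{"grip":190,"slide":[0,0,0],"delta_rot":[0,0,0]},{"grip":190,"slide":[0,0,0],"delta_rot":[0,0,0]}]'; python3 q.py
```

```text
t: 22.13
tcp_pos: [642.7, 169.6, 88.8]
ee_rot: [-3.139, -0.001, 2.284]
force: [0.5, -0.0, 0.4]
opening: 21.6
gripper_force: 0.0
t 22.13 yaw 2.2836 z 88.8 tz -0.028 e7 0.005 F [0.5, -0.0, 0.4]
```

```bash

python3 -m crank '[{"grip":190,"slide":[-0.04,0.1,0.25],"delta_rot":[0,0,0]},{"grip":190,"slide":[0,0,0],"delta_rot":[0,0,0]},{"grip":255,"slide":[0,0,0],"delta_rot":[0,0,0]},{"grip":255,"slide":[0,0,0],"delta_rot":[0,0,0]},{"grip":255,"slide":[0,0,0],"delta_rot":[0,0,0]},{"grip":255,"slide":[0,0,0],"delta_rot":[0,0,0]}]' 30; python3 q.py; python3 r2.py
python3 -m crank '[{"grip":255,"slide":[0,0,0],"delta_rot":[0,0,-0.005]}]' >/dev/null; python3 q.py
python3 -m crank '[{"grip":255,"slide":[0,0,0],"delta_rot":[0,0,-0.005]}]' >/dev/null; python3 q.py
python3 -m crank '[{"grip":255,"slide":[0,0,0],"delta_rot":[0,0,-0.005]}]' >/dev/null; python3 q.py
python3 -m crank '[{"grip":255,"slide":[0,0,0],"delta_rot":[0,0,-0.005]}]' >/dev/null; python3 q.py
python3 -m crank '[{"grip":255,"slide":[0,0,0],"delta_rot":[0,0,0.005]}]' >/dev/null; python3 q.py
python3 -m crank '[{"grip":255,"slide":[0,0,0],"delta_rot":[0,0,0.005]}]' >/dev/null; python3 q.py
python3 -m crank '[{"grip":255,"slide":[0,0,0],"delta_rot":[0,0,0.005]}]' >/dev/null; python3 q.py
python3 -m crank '[{"grip":255,"slide":[0,0,0],"delta_rot":[0,0,0.005]}]' >/dev/null; python3 q.py
```

```text
t: 22.63
tcp_pos: [644.8, 170.1, 88.3]
ee_rot: [3.141, 0.0, 2.284]
force: [-1.4, 0.0, 5.3]
opening: 8.4
gripper_force: 32.7
t 22.63 yaw 2.2839 z 88.3 tz 0.091 e7 -0.103 F [-1.4, 0.0, 5.3]
22.7833
[[ 9.0800e-02 -2.4300e-02  4.1000e-03  4.3100e-02]
 [-1.0340e-01 -2.1100e-02  1.7700e-02  6.8000e-03]
 [ 2.2839e+00  2.2841e+00  2.2838e+00  2.2836e+00]
 [ 5.2969e+00  5.7451e+00  5.6370e+00  6.0629e+00]
 [ 8.9000e-03 -5.6000e-03 -2.8000e-03  5.0000e-04]]
[ 2.8400e-02 -2.5000e-02  2.2838e+00  5.6855e+00  3.0000e-04]
t 22.87 yaw 2.2884 z 88.3 tz -0.096 e7 0.036 F [-2.4, -0.8, 5.3]
t 22.95 yaw 2.2931 z 88.3 tz -0.113 e7 0.134 F [-1.3, -1.2, 5.8]
t 23.03 yaw 2.2976 z 88.3 tz -0.201 e7 0.209 F [-1.6, -1.5, 5.0]
t 23.12 yaw 2.3024 z 88.3 tz -0.201 e7 0.206 F [-1.8, -1.3, 6.4]
t 23.20 yaw 2.2975 z 88.3 tz -0.142 e7 0.211 F [-1.9, -0.5, 5.5]
t 23.28 yaw 2.2926 z 88.3 tz -0.001 e7 0.093 F [-1.7, -0.9, 6.4]
t 23.37 yaw 2.2881 z 88.3 tz -0.001 e7 0.014 F [-2.2, -1.5, 5.8]
t 23.45 yaw 2.2836 z 88.2 tz 0.023 e7 -0.050 F [-2.0, -0.2, 5.4]
```

```bash

python3 -m crank '[{"grip":255,"slide":[0,0,0.001],"delta_rot":[0,0,0.008]}]' >/dev/null; python3 q.py
python3 -m crank '[{"grip":255,"slide":[0,0,0.001],"delta_rot":[0,0,0.008]}]' >/dev/null; python3 q.py
python3 -m crank '[{"grip":255,"slide":[0,0,0.001],"delta_rot":[0,0,0.008]}]' >/dev/null; python3 q.py
python3 -m crank '[{"grip":255,"slide":[0,0,0.001],"delta_rot":[0,0,0.008]}]' >/dev/null; python3 q.py
python3 -m crank '[{"grip":255,"slide":[0,0,0.001],"delta_rot":[0,0,0.008]}]' >/dev/null; python3 q.py
python3 -m crank '[{"grip":255,"slide":[0,0,0.001],"delta_rot":[0,0,0.008]}]' >/dev/null; python3 q.py
```

```text
t 23.53 yaw 2.2758 z 88.3 tz 0.078 e7 -0.015 F [-2.0, -1.4, 6.4]
t 23.62 yaw 2.2677 z 88.3 tz 0.058 e7 -0.023 F [-2.2, -1.6, 5.9]
t 23.70 yaw 2.2597 z 88.2 tz 0.074 e7 -0.023 F [-2.2, -0.6, 6.4]
t 23.78 yaw 2.2516 z 88.2 tz 0.054 e7 -0.027 F [-2.5, -1.2, 6.3]
t 23.87 yaw 2.2437 z 88.2 tz 0.071 e7 -0.020 F [-1.6, -0.0, 6.3]
t 23.95 yaw 2.2356 z 88.2 tz 0.042 e7 -0.022 F [-1.8, -0.9, 6.0]
```

```bash

python3 -m crank '[{"grip":255,"slide":[0,0,0.003],"delta_rot":[0,0,0.015]}]' >/dev/null; python3 q.py
python3 -m crank '[{"grip":255,"slide":[0,0,0.003],"delta_rot":[0,0,0.015]}]' >/dev/null; python3 q.py
python3 -m crank '[{"grip":255,"slide":[0,0,0.003],"delta_rot":[0,0,0.015]}]' >/dev/null; python3 q.py
python3 -m crank '[{"grip":255,"slide":[0,0,0.003],"delta_rot":[0,0,0.015]}]' >/dev/null; python3 q.py
python3 -m crank '[{"grip":255,"slide":[0,0,0.003],"delta_rot":[0,0,0.015]}]' >/dev/null; python3 q.py
python3 -m crank '[{"grip":255,"slide":[0,0,0.003],"delta_rot":[0,0,0.015]}]' >/dev/null; python3 q.py
python3 -m crank '[{"grip":255,"slide":[0,0,0],"delta_rot":[0,0,0]},{"grip":255,"slide":[0,0,0],"delta_rot":[0,0,0]}]'|sed -n 5p; python3 q.py
```

```text
t 24.03 yaw 2.2205 z 88.2 tz 0.094 e7 0.045 F [-1.7, -0.3, 6.0]
t 24.12 yaw 2.2053 z 88.2 tz 0.022 e7 0.022 F [-2.6, -1.0, 6.9]
t 24.20 yaw 2.1903 z 88.2 tz 0.092 e7 0.017 F [-2.1, -1.4, 6.0]
t 24.28 yaw 2.1753 z 88.1 tz 0.093 e7 0.013 F [-1.9, -2.1, 6.9]
t 24.37 yaw 2.1603 z 88.1 tz 0.056 e7 0.020 F [-2.1, -0.5, 4.4]
t 24.45 yaw 2.1459 z 88.1 tz 0.383 e7 -0.221 F [-1.0, 0.0, 6.7]
opening: 8.1
t 24.62 yaw 2.1465 z 88.1 tz 0.148 e7 -0.148 F [-2.1, -1.4, 6.9]
```

Now it's clear: the moment is flat and low until yaw 2.16, then jumps by 2.146. Bearing is therefore at about 2.155. I'll turn on to about 1.77, watch the moment, then unload the hand before letting go.

```bash

python3 -m crank '[{"grip":255,"slide":[0,0,0.005],"delta_rot":[0,0,0.03]},{"grip":255,"slide":[0,0,0.005],"delta_rot":[0,0,0.03]},{"grip":255,"slide":[0,0,0.005],"delta_rot":[0,0,0.03]},{"grip":255,"slide":[0,0,0],"delta_rot":[0,0,0]},{"grip":255,"slide":[0,0,0],"delta_rot":[0,0,0]}]' 40 |sed -n 5p; python3 q.py
python3 -m crank '[{"grip":255,"slide":[0,0,0],"delta_rot":[0,0,-0.006]}]' >/dev/null; python3 q.py
python3 -m crank '[{"grip":255,"slide":[0,0,0],"delta_rot":[0,0,-0.006]}]' >/dev/null; python3 q.py
python3 -m crank '[{"grip":255,"slide":[0,0,0],"delta_rot":[0,0,-0.006]}]' >/dev/null; python3 q.py
python3 -m crank '[{"grip":255,"slide":[0,0,0],"delta_rot":[0,0,-0.006]}]' >/dev/null; python3 q.py
python3 -m crank '[{"grip":255,"slide":[0,0,0],"delta_rot":[0,0,-0.006]}]' >/dev/null; python3 q.py
```

```text
opening: 8.0
t 25.03 yaw 2.0577 z 88.0 tz 0.363 e7 -0.337 F [-2.5, -1.0, 5.2]
t 25.12 yaw 2.0636 z 88.0 tz 0.240 e7 -0.293 F [-2.2, -1.9, 7.6]
t 25.20 yaw 2.0691 z 88.0 tz 0.138 e7 -0.174 F [-2.9, -0.2, 8.4]
t 25.28 yaw 2.0746 z 88.1 tz 0.065 e7 -0.125 F [-2.5, -1.0, 7.6]
t 25.37 yaw 2.0805 z 88.1 tz 0.135 e7 -0.127 F [-3.1, -0.6, 7.1]
t 25.45 yaw 2.0865 z 88.1 tz 0.074 e7 -0.128 F [-2.1, -1.7, 5.6]
```

```bash
B='x'
python3 -m crank '[{"grip":255,"slide":[0,0,-0.002],"delta_rot":[0,0,-0.015]}]' >/dev/null; python3 q.py
python3 -m crank '[{"grip":255,"slide":[0,0,-0.002],"delta_rot":[0,0,-0.015]}]' >/dev/null; python3 q.py
python3 -m crank '[{"grip":255,"slide":[0,0,-0.002],"delta_rot":[0,0,-0.015]}]' >/dev/null; python3 q.py
python3 -m crank '[{"grip":255,"slide":[0,0,-0.002],"delta_rot":[0,0,-0.015]}]' >/dev/null; python3 q.py
python3 -m crank '[{"grip":255,"slide":[0,0,-0.002],"delta_rot":[0,0,-0.015]}]' >/dev/null; python3 q.py
python3 -m crank '[{"grip":255,"slide":[0,0,-0.002],"delta_rot":[0,0,-0.015]}]' >/dev/null; python3 q.py
python3 -m crank '[{"grip":255,"slide":[0,0,-0.002],"delta_rot":[0,0,-0.015]}]' >/dev/null; python3 q.py
python3 -m crank '[{"grip":255,"slide":[0,0,-0.002],"delta_rot":[0,0,-0.015]}]' >/dev/null; python3 q.py
python3 -c "
from h import *
im,d,i=look('wrist','w10.png'); P=cloud('wrist',d,i); np.save('P10.npy',P)
n=np.array([np.cos(.1),np.sin(.1)]); l=np.array([-n[1],n[0]]); Q=P[:,:2]-[596.8,52.8]; X=Q@n; Y=Q@l; Z=P[:,2]
for y in range(-130,131,20):
  m=(abs(X-59)<12)&(abs(Y-y)<8)&(Z>60)&(Z<75); print(y,m.sum(),np.median(Z[m]).round(2) if m.sum()>5 else '',end=' | ')
for y in (-60,-30,0,30,60,80):
  m=(X>0)&(X<30)&(abs(Y-y)<8)&(Z>40)&(Z<56); print('book',y,np.median(Z[m]).round(2) if m.sum()>5 else '',end=' | ')"
```

```text
t 25.53 yaw 2.1016 z 88.1 tz 0.048 e7 -0.200 F [-2.4, -0.7, 8.3]
t 25.62 yaw 2.1168 z 88.1 tz 0.107 e7 -0.162 F [-2.3, -1.0, 7.5]
t 25.70 yaw 2.1318 z 88.1 tz 0.032 e7 -0.157 F [-1.2, -1.1, 7.3]
t 25.78 yaw 2.1464 z 88.1 tz -0.020 e7 -0.082 F [-1.8, -1.3, 7.2]
t 25.87 yaw 2.1613 z 88.2 tz 0.052 e7 -0.085 F [-2.2, -0.4, 7.4]
t 25.95 yaw 2.1752 z 88.2 tz -0.226 e7 0.186 F [-3.4, -0.7, 7.9]
t 26.03 yaw 2.1897 z 88.2 tz -0.229 e7 0.158 F [-2.4, 0.1, 6.2]
t 26.12 yaw 2.2047 z 88.2 tz -0.252 e7 0.166 F [-2.1, -0.5, 6.3]
-130 0  | -110 0  | -90 0  | -70 0  | -50 0  | -30 0  | -10 2  | 10 1  | 30 0  | 50 0  | 70 143 68.76 | 90 37 68.54 | 110 137 73.12 | 130 983 68.63 | book -60  | book -30  | book 0 47.33 | book 30 47.48 | book 60 47.26 | book 80 47.19 |
```

```bash
python3 -c "
from h import *
n=np.array([np.cos(.1),np.sin(.1)]); l=np.array([-n[1],n[0]])
for c in ['side','scene']:
  im,d,i=look(c); P=cloud(c,d,i)
  Q=P[:,:2]-[596.8,52.8]; X=Q@n; Y=Q@l; Z=P[:,2]
  for nm,x0,x1,z0,z1 in [('bar',47,71,62,78),('book',-20,35,42,54),('base',-115,-30,10,26)]:
    print(c,nm,end=': ')
    for y in range(-130,131,20):
      m=(X>x0)&(X<x1)&(abs(Y-y)<8)&(Z>z0)&(Z<z1); print(y,m.sum(),np.median(Z[m]).round(2) if m.sum()>5 else '',end=' | ')
    print()
"
```

```text
side bar: -130 0  | -110 10 73.85 | -90 23 70.63 | -70 21 70.35 | -50 22 70.17 | -30 28 70.26 | -10 27 70.79 | 10 23 70.75 | 30 18 71.42 | 50 19 69.9 | 70 20 69.95 | 90 21 70.46 | 110 15 71.87 | 130 7 69.32 | 
side book: -130 0  | -110 0  | -90 7 49.12 | -70 55 48.14 | -50 56 48.16 | -30 51 48.17 | -10 53 48.32 | 10 47 48.39 | 30 50 49.15 | 50 50 48.77 | 70 44 48.84 | 90 40 48.31 | 110 0  | 130 0  | 
side base: -130 91 18.42 | -110 97 18.43 | -90 95 18.5 | -70 85 18.43 | -50 80 18.41 | -30 87 18.78 | -10 84 18.03 | 10 79 18.33 | 30 75 18.36 | 50 70 17.64 | 70 75 18.16 | 90 74 18.5 | 110 63 18.04 | 130 70 18.4 | 
scene bar: -130 19 71.72 | -110 5  | -90 24 70.19 | -70 27 70.18 | -50 23 70.55 | -30 24 69.53 | -10 24 70.11 | 10 25 69.25 | 30 26 69.61 | 50 24 69.35 | 70 26 69.31 | 90 15 68.26 | 110 2  | 130 14 69.74 | 
scene book: -130 0  | -110 0  | -90 7 46.67 | -70 63 47.56 | -50 66 47.63 | -30 70 47.97 | -10 70 47.67 | 10 66 47.4 | 30 64 47.88 | 50 69 48.07 | 70 70 47.85 | 90 59 47.34 | 110 0  | 130 0  | 
scene base: -130 110 17.88 | -110 107 17.4 | -90 106 17.69 | -70 73 17.33 | -50 72 17.64 | -30 87 17.17 | -10 82 18.05 | 10 75 17.32 | 30 75 17.55 | 50 79 17.3 | 70 80 17.37 | 90 73 17.75 | 110 30 17.24 | 130 0  |
```

```bash

python3 -m crank '[{"grip":255,"slide":[0,0,0.006],"delta_rot":[0,0,0.04]},{"grip":255,"slide":[0,0,0.006],"delta_rot":[0,0,0.04]},{"grip":255,"slide":[0,0,0.006],"delta_rot":[0,0,0.04]},{"grip":255,"slide":[0,0,0.006],"delta_rot":[0,0,0.04]},{"grip":255,"slide":[0,0,0.006],"delta_rot":[0,0,0.04]},{"grip":255,"slide":[0,0,0.006],"delta_rot":[0,0,0.04]},{"grip":255,"slide":[0,0,0.006],"delta_rot":[0,0,0.04]},{"grip":255,"slide":[0,0,0.006],"delta_rot":[0,0,0.04]},{"grip":255,"slide":[0,0,0],"delta_rot":[0,0,0]},{"grip":255,"slide":[0,0,0],"delta_rot":[0,0,0]}]' 30 |sed -n 5,6p; python3 r.py 3; python3 q.py
python3 -m crank '[{"grip":230,"slide":[0,0,0],"delta_rot":[0,0,0]},{"grip":230,"slide":[0,0,0],"delta_rot":[0,0,0]},{"grip":230,"slide":[0,0,0],"delta_rot":[0,0,0]}]' 20 |sed -n 5,6p; python3 r.py 3; python3 q.py
python3 -m crank '[{"grip":222,"slide":[0,0,0],"delta_rot":[0,0,0]},{"grip":222,"slide":[0,0,0],"delta_rot":[0,0,0]},{"grip":222,"slide":[0,0,0],"delta_rot":[0,0,0]}]' 20 |sed -n 5,6p; python3 r.py 3; python3 q.py
```

```text
opening: 7.7
gripper_force: 41.5
t 27.20 yaw 1.8878 z 87.9 xy [644.6 170. ] tz 0.341 ([0.34  0.342 0.341]) F [-2.7 -0.8  8.4] op 7.5
t 27.20 yaw 1.8878 z 87.9 tz 0.341 e7 -0.357 F [-3.5, -0.9, 9.1]
opening: 8.6
gripper_force: 18.7
t 27.55 yaw 1.8876 z 87.8 xy [644.6 170. ] tz 0.351 ([0.367 0.385 0.301]) F [-3.1 -0.8  7.7] op 8.4
t 27.55 yaw 1.8876 z 87.8 tz 0.301 e7 -0.319 F [-1.8, -1.4, 7.0]
opening: 10.8
gripper_force: 5.9
t 27.90 yaw 1.8861 z 87.1 xy [644.6 170.1] tz 0.166 ([0.169 0.164 0.165]) F [-1.6 -0.7  5.3] op 11.1
t 27.90 yaw 1.8861 z 87.1 tz 0.165 e7 -0.150 F [-1.3, -0.2, 6.1]
```

```bash

python3 -m crank '[{"grip":255,"slide":[0,0,0],"delta_rot":[0,0,0]},{"grip":255,"slide":[0,0,0],"delta_rot":[0,0,0]},{"grip":255,"slide":[0,0,0.006],"delta_rot":[0,0,0.042]},{"grip":255,"slide":[0,0,0.006],"delta_rot":[0,0,0.042]},{"grip":255,"slide":[0,0,0.006],"delta_rot":[0,0,0.042]},{"grip":255,"slide":[0,0,0],"delta_rot":[0,0,0]},{"grip":255,"slide":[0,0,0],"delta_rot":[0,0,0]}]' 30 |sed -n 5,6p; python3 r.py 3; python3 q.py
python3 -m crank '[{"grip":222,"slide":[0,0,0],"delta_rot":[0,0,0]},{"grip":222,"slide":[0,0,0],"delta_rot":[0,0,0]},{"grip":222,"slide":[0,0,0],"delta_rot":[0,0,0]},{"grip":222,"slide":[0,0,0],"delta_rot":[0,0,0]}]' 20 |sed -n 5,6p; python3 r.py 3; python3 q.py; python3 -c "
from h import *
o=manip.get_obs(); print(np.round(o['ft_torque'],3),np.round(o['joint_positions'],3))
im,d,i=look('wrist','w11.png')
s=manip.silhouettes('wrist','wing_nut')
w=cloud('wrist',d,i,s[0]['region']); q=w[(w[:,2]>92)&(w[:,2]<106)&(abs(w[:,0]-644)<30)&(abs(w[:,1]-170)<30)]; r=cv2.minAreaRect(q[:,:2].astype(np.float32)); print(r,len(q)); _,_,v=np.linalg.svd(q[:,:2]-q[:,:2].mean(0),full_matrices=False); print(np.arctan2(v[0,1],v[0,0])%np.pi)
"
```

```text
opening: 8.8
gripper_force: 29.0
t 28.58 yaw 1.7617 z 87.0 xy [644.6 170.1] tz 0.437 ([0.43  0.432 0.449]) F [-1.8 -0.5  6.4] op 8.8
t 28.58 yaw 1.7617 z 87.0 tz 0.449 e7 -0.385 F [-2.4, -1.2, 5.9]
opening: 11.2
gripper_force: 6.5
t 29.02 yaw 1.7601 z 86.6 xy [644.5 170.3] tz 0.127 ([0.142 0.146 0.092]) F [-2.  -1.   4.8] op 11.3
t 29.02 yaw 1.7601 z 86.6 tz 0.092 e7 -0.165 F [-2.3, -1.8, 4.7]
[-0.339  0.373  0.092] [-0.695  0.772  0.57   1.854 -0.624  0.701  0.427]
((644.57421875, 170.68441772460938), (10.032217025756836, 47.13628005981445), 19.186294555664062) 1451
1.8807348362052776
```

```bash

python3 -m crank '[{"grip":255,"slide":[0,0,0],"delta_rot":[0,0,0]},{"grip":255,"slide":[0,0,0],"delta_rot":[0,0,0]},{"grip":255,"slide":[0,0,0],"delta_rot":[0,0,0]},{"grip":255,"slide":[0,0,0.003],"delta_rot":[0,0,0.02]},{"grip":255,"slide":[0,0,0],"delta_rot":[0,0,0]},{"grip":255,"slide":[0,0,0],"delta_rot":[0,0,0]}]' 40 |sed -n 5,6p; python3 q.py
python3 -m crank '[{"grip":255,"slide":[0,0,0],"delta_rot":[0,0,-0.006]}]' >/dev/null; python3 q.py
python3 -m crank '[{"grip":255,"slide":[0,0,0],"delta_rot":[0,0,-0.006]}]' >/dev/null; python3 q.py
python3 -m crank '[{"grip":255,"slide":[0,0,0],"delta_rot":[0,0,-0.006]}]' >/dev/null; python3 q.py
python3 -m crank '[{"grip":255,"slide":[0,0,0],"delta_rot":[0,0,-0.006]}]' >/dev/null; python3 q.py
python3 -m crank '[{"grip":255,"slide":[0,0,0],"delta_rot":[0,0,0.01]},{"grip":255,"slide":[0,0,0],"delta_rot":[0,0,0.01]}]' >/dev/null; python3 q.py
python3 -m crank '[{"grip":190,"slide":[0,0,0],"delta_rot":[0,0,0]}]' ; python3 -c "
from h import *
for k in range(3):
  im,d,i=look('wrist','w12_%d.png'%k)
  s=manip.silhouettes('wrist','wing_nut')
  w=cloud('wrist',d,i,s[0]['region']); q=w[(w[:,2]>92)&(w[:,2]<106)&(abs(w[:,0]-644)<30)&(abs(w[:,1]-170)<30)]; r=cv2.minAreaRect(q[:,:2].astype(np.float32)); print(manip.get_obs()['t'],manip.get_obs()['opening'],r)
"
```

```text
opening: 7.6
gripper_force: 40.2
t 29.62 yaw 1.7413 z 86.6 tz 0.310 e7 -0.356 F [-1.9, -0.9, 5.7]
t 29.70 yaw 1.7470 z 86.6 tz 0.264 e7 -0.315 F [-0.3, -1.2, 5.5]
t 29.78 yaw 1.7527 z 86.6 tz 0.075 e7 -0.194 F [-2.9, -0.6, 6.0]
t 29.87 yaw 1.7583 z 86.6 tz 0.058 e7 -0.174 F [-2.3, 0.0, 3.1]
t 29.95 yaw 1.7641 z 86.6 tz 0.138 e7 -0.165 F [-3.0, -0.2, 6.7]
t 30.12 yaw 1.7449 z 86.6 tz 0.416 e7 -0.392 F [-2.9, 1.8, 6.7]
t: 30.2
tcp_pos: [644.7, 170.7, 86.1]
ee_rot: [3.141, -0.0, 1.743]
force: [0.8, -0.4, -0.3]
opening: 18.5
gripper_force: 0.0
30.3 21.614124728528235 ((644.46630859375, 170.55514526367188), (9.014123916625977, 47.38636779785156), 11.418927192687988)
30.4 21.70458945802658 ((644.4509887695312, 170.5813446044922), (9.039379119873047, 47.48946762084961), 17.092891693115234)
30.5 21.66088973072267 ((644.2454833984375, 170.67080688476562), (9.415156364440918, 47.165958404541016), 25.158098220825195)
```

```bash

python3 -m crank '[{"grip":190,"slide":[0,0,-1],"delta_rot":[0,0,0]},{"grip":190,"slide":[0,0,-3],"delta_rot":[0,0,-0.1]},{"grip":190,"slide":[0,0,-4],"delta_rot":[0,0,-0.1]},{"grip":190,"slide":[0,0,-4],"delta_rot":[0,0,-0.1]},{"grip":190,"slide":[0,0,-4],"delta_rot":[0,0,-0.1]},{"grip":190,"slide":[2.5,0,-3],"delta_rot":[0,0,-0.1]},{"grip":190,"slide":[3,0,0],"delta_rot":[0,0,0]},{"grip":190,"slide":[3,0,0],"delta_rot":[0,0,0]},{"grip":190,"slide":[0,0,0],"delta_rot":[0,0,0]},{"grip":190,"slide":[0,0,0],"delta_rot":[0,0,0]}]' | head -3
python3 -c "
from h import *
n=np.array([np.cos(.1),np.sin(.1)]); l=np.array([-n[1],n[0]])
im,d,i=look('wrist','w13.png'); P=cloud('wrist',d,i)
s=manip.silhouettes('wrist','wing_nut')
w=cloud('wrist',d,i,s[0]['region']); q=w[(w[:,2]>92)&(w[:,2]<106)&(abs(w[:,0]-644)<30)&(abs(w[:,1]-170)<30)]; print(cv2.minAreaRect(q[:,:2].astype(np.float32)),np.percentile(w[:,2],98))
Q=P[:,:2]-[596.8,52.8]; X=Q@n; Y=Q@l; Z=P[:,2]
for nm,x0,x1,z0,z1 in [('bar',47,71,62,78),('book',-20,35,42,54),('base',-115,-30,10,26),('rim',97,105,105,115)]:
    print(nm,end=': ')
    for y in range(-130,131,20):
      m=(X>x0)&(X<x1)&(abs(Y-y)<8)&(Z>z0)&(Z<z1); print(y,np.median(Z[m]).round(2) if m.sum()>9 else '',end=' | ')
    print()
m=(Z>66)&(Z<73)&(X>30)&(X<90)
for y in range(-100,101,20):
  k=m&(abs(Y-y)<5)
  if k.sum()>30: print('barx',y,np.percentile(X[k],[3,97]).round(1))
m=(Z>44)&(Z<52)
for y in range(-80,91,20):
  k=m&(abs(Y-y)<5)
  if k.sum()>30: print('bookx',y,np.percentile(X[k],[1,99]).round(1))
"
python3 - <<'E'
import cv2
im=cv2.imread('pics/w13.png'); cv2.imwrite('pics/v13.png',cv2.convertScaleAbs(cv2.resize(im,(800,600)),alpha=1.4,beta=20))
E
```

```text
t: 31.33
tcp_pos: [592.3, 240.8, 277.1]
ee_rot: [3.141, -0.001, 2.248]
((644.2874755859375, 171.13780212402344), (7.855444431304932, 45.992340087890625), 38.79478454589844) 101.12420559940618
bar: -130  | -110  | -90  | -70  | -50  | -30  | -10  | 10  | 30  | 50  | 70 69.05 | 90 68.81 | 110 73.66 | 130 68.79 | 
book: -130  | -110  | -90  | -70  | -50 47.02 | -30 47.22 | -10 47.27 | 10 47.51 | 30 47.46 | 50 47.31 | 70 47.22 | 90 47.12 | 110  | 130  | 
base: -130 17.06 | -110 17.39 | -90 17.26 | -70 17.14 | -50 17.1 | -30 17.03 | -10 17.39 | 10 17.36 | 30 17.29 | 50 17.18 | 70 17.15 | 90 17.13 | 110 17.19 | 130 17.11 | 
rim: -130  | -110  | -90  | -70  | -50  | -30  | -10 109.19 | 10 109.24 | 30 109.11 | 50 109.08 | 70 109.09 | 90 109.27 | 110  | 130  | 
barx 60 [64.3 76.5]
barx 80 [52.7 74.8]
barx 100 [45.  76.5]
bookx -40 [-24.2  19. ]
bookx -20 [-23.8  32.7]
bookx 0 [-24.2  35.6]
bookx 20 [-23.9  95.6]
bookx 40 [-24.1  95.7]
bookx 60 [-24.2  95.6]
bookx 80 [-24.   95.5]
```

```bash

python3 -m crank '[{"grip":190,"slide":[-3,0,0],"delta_rot":[0,0,0]},{"grip":190,"slide":[-3,0,2],"delta_rot":[0,0,0]},{"grip":190,"slide":[-2.7,0,3],"delta_rot":[0,0,0]},{"grip":190,"slide":[0,0,4],"delta_rot":[0,0,0]},{"grip":190,"slide":[0,0,3.5],"delta_rot":[0,0,0]},{"grip":190,"slide":[0,0,2.5],"delta_rot":[0,0,0]},{"grip":190,"slide":[0,0,1.5],"delta_rot":[0,0,0]},{"grip":190,"slide":[0,0,1],"delta_rot":[0,0,0]},{"grip":190,"slide":[0,0,0],"delta_rot":[0,0,0]},{"grip":190,"slide":[0,0,0],"delta_rot":[0,0,0]}]'
```

```text
t: 32.27
tcp_pos: [648.7, 168.9, 101.7]
ee_rot: [-3.141, 0.001, 2.242]
force: [0.3, 0.4, 0.1]
opening: 21.6
gripper_force: 0.0
```

```bash
L='{"grip":255}'
python3 -m crank '[{"grip":190,"slide":[0.38,-0.29,0],"delta_rot":[0,0,0]},{"grip":190,"slide":[0,0,0.8],"delta_rot":[0,0,0]},{"grip":190,"slide":[0,0,0.7],"delta_rot":[0,0,0]},{"grip":190,"slide":[0,0,0],"delta_rot":[0,0,0]},{"grip":255,"slide":[0,0,0],"delta_rot":[0,0,0]},{"grip":255,"slide":[0,0,0],"delta_rot":[0,0,0]},{"grip":255,"slide":[0,0,0],"delta_rot":[0,0,0]},{"grip":255,"slide":[0,0,0],"delta_rot":[0,0,0]}]' 30 | head -5; python3 q.py
echo loosen
python3 -m crank '[{"grip":255,"slide":[0,0,-0.012],"delta_rot":[0,0,-0.08]}]' >/dev/null; python3 q.py
python3 -m crank '[{"grip":255,"slide":[0,0,-0.012],"delta_rot":[0,0,-0.08]}]' >/dev/null; python3 q.py
python3 -m crank '[{"grip":255,"slide":[0,0,-0.012],"delta_rot":[0,0,-0.08]}]' >/dev/null; python3 q.py
python3 -m crank '[{"grip":255,"slide":[0,0,-0.012],"delta_rot":[0,0,-0.08]}]' >/dev/null; python3 q.py
python3 -m crank '[{"grip":255,"slide":[0,0,-0.012],"delta_rot":[0,0,-0.08]}]' >/dev/null; python3 q.py
python3 -m crank '[{"grip":255,"slide":[0,0,-0.012],"delta_rot":[0,0,-0.08]}]' >/dev/null; python3 q.py
python3 -m crank '[{"grip":255,"slide":[0,0,-0.012],"delta_rot":[0,0,-0.08]}]' >/dev/null; python3 q.py
python3 -m crank '[{"grip":255,"slide":[0,0,-0.012],"delta_rot":[0,0,-0.08]}]' >/dev/null; python3 q.py
python3 -m crank '[{"grip":255,"slide":[0,0,0],"delta_rot":[0,0,0]},{"grip":255,"slide":[0,0,0],"delta_rot":[0,0,0]}]' >/dev/null; python3 q.py
echo tighten slow
python3 -m crank '[{"grip":255,"slide":[0,0,0.003],"delta_rot":[0,0,0.02]}]' >/dev/null; python3 q.py
python3 -m crank '[{"grip":255,"slide":[0,0,0.003],"delta_rot":[0,0,0.02]}]' >/dev/null; python3 q.py
python3 -m crank '[{"grip":255,"slide":[0,0,0.003],"delta_rot":[0,0,0.02]}]' >/dev/null; python3 q.py
python3 -m crank '[{"grip":255,"slide":[0,0,0.003],"delta_rot":[0,0,0.02]}]' >/dev/null; python3 q.py
```

```text
t: 32.93
tcp_pos: [643.2, 171.7, 86.4]
ee_rot: [3.141, -0.0, 2.245]
force: [-0.4, -0.0, -3.0]
opening: 8.1
t 32.93 yaw 2.2446 z 86.4 tz 0.192 e7 -0.180 F [-0.4, -0.0, -3.0]
loosen
t 33.02 yaw 2.3251 z 86.5 tz 0.013 e7 -0.718 F [0.2, 0.1, -3.0]
t 33.10 yaw 2.4065 z 86.5 tz -0.179 e7 -0.267 F [0.1, -0.1, -2.3]
t 33.18 yaw 2.4869 z 86.7 tz -0.118 e7 -0.371 F [0.4, -0.3, -3.3]
t 33.27 yaw 2.5667 z 86.8 tz -0.150 e7 -0.341 F [-0.4, -0.2, -3.6]
t 33.35 yaw 2.6465 z 86.9 tz -0.113 e7 -0.289 F [0.0, 0.3, -2.8]
t 33.43 yaw 2.7263 z 87.0 tz -0.144 e7 -0.308 F [-1.0, 0.5, -3.4]
t 33.52 yaw 2.8061 z 87.1 tz -0.182 e7 -0.274 F [-0.3, -0.1, -3.5]
t 33.60 yaw 2.8862 z 87.2 tz -0.186 e7 -0.291 F [0.2, 0.2, -2.2]
t 33.77 yaw 2.8818 z 87.2 tz 0.109 e7 -0.043 F [-1.1, 1.0, -3.8]
tighten slow
t 33.85 yaw 2.8619 z 87.1 tz 0.180 e7 0.004 F [-1.3, -1.2, -3.2]
t 33.93 yaw 2.8415 z 87.2 tz 0.165 e7 -0.062 F [0.5, -1.1, -3.5]
t 34.02 yaw 2.8217 z 87.1 tz 0.232 e7 -0.076 F [-0.1, -0.8, -3.3]
t 34.10 yaw 2.8018 z 87.1 tz 0.169 e7 -0.082 F [-1.6, -0.4, -3.4]
```

```bash

for i in 1; do
python3 -m crank '[{"grip":255,"slide":[0,0,0.006],"delta_rot":[0,0,0.04]},{"grip":255,"slide":[0,0,0.006],"delta_rot":[0,0,0.04]}]' >/dev/null; python3 q.py
python3 -m crank '[{"grip":255,"slide":[0,0,0.006],"delta_rot":[0,0,0.04]},{"grip":255,"slide":[0,0,0.006],"delta_rot":[0,0,0.04]}]' >/dev/null; python3 q.py
python3 -m crank '[{"grip":255,"slide":[0,0,0.006],"delta_rot":[0,0,0.04]},{"grip":255,"slide":[0,0,0.006],"delta_rot":[0,0,0.04]}]' >/dev/null; python3 q.py
python3 -m crank '[{"grip":255,"slide":[0,0,0.006],"delta_rot":[0,0,0.04]},{"grip":255,"slide":[0,0,0.006],"delta_rot":[0,0,0.04]}]' >/dev/null; python3 q.py
python3 -m crank '[{"grip":255,"slide":[0,0,0.006],"delta_rot":[0,0,0.04]},{"grip":255,"slide":[0,0,0.006],"delta_rot":[0,0,0.04]}]' >/dev/null; python3 q.py
python3 -m crank '[{"grip":255,"slide":[0,0,0.005],"delta_rot":[0,0,0.03]}]' >/dev/null; python3 q.py
python3 -m crank '[{"grip":255,"slide":[0,0,0.005],"delta_rot":[0,0,0.03]}]' >/dev/null; python3 q.py
python3 -m crank '[{"grip":255,"slide":[0,0,0.005],"delta_rot":[0,0,0.03]}]' >/dev/null; python3 q.py
python3 -m crank '[{"grip":255,"slide":[0,0,0.005],"delta_rot":[0,0,0.03]}]' >/dev/null; python3 q.py
python3 -m crank '[{"grip":255,"slide":[0,0,0.005],"delta_rot":[0,0,0.03]}]' >/dev/null; python3 q.py
python3 -m crank '[{"grip":255,"slide":[0,0,0.005],"delta_rot":[0,0,0.03]}]' >/dev/null; python3 q.py
done
```

```text
t 34.27 yaw 2.7210 z 87.0 tz 0.158 e7 0.015 F [-0.1, -0.9, -4.0]
t 34.43 yaw 2.6412 z 86.9 tz 0.217 e7 -0.011 F [-0.0, -1.9, -2.9]
t 34.60 yaw 2.5615 z 86.8 tz 0.258 e7 -0.043 F [-0.4, -0.5, -4.1]
t 34.77 yaw 2.4817 z 86.7 tz 0.289 e7 -0.070 F [-1.2, -0.6, -4.1]
t 34.93 yaw 2.4018 z 86.6 tz 0.345 e7 -0.079 F [-0.9, 0.2, -2.9]
t 35.02 yaw 2.3721 z 86.6 tz 0.340 e7 -0.170 F [0.5, -0.9, -3.2]
t 35.10 yaw 2.3422 z 86.5 tz 0.344 e7 -0.148 F [-1.1, -0.8, -4.0]
t 35.18 yaw 2.3119 z 86.5 tz 0.326 e7 -0.152 F [-0.5, -0.6, -3.8]
t 35.27 yaw 2.2816 z 86.5 tz 0.285 e7 -0.145 F [0.1, 0.3, -4.6]
t 35.35 yaw 2.2514 z 86.4 tz 0.312 e7 -0.125 F [0.0, 0.4, -4.7]
t 35.43 yaw 2.2214 z 86.4 tz 0.336 e7 -0.166 F [-1.1, 0.9, -3.4]
```

The nut bears much earlier than I thought. The hand's downward push in the earlier grips masked it. This grip shows about 0.16 free at yaw 2.8, ramping up from about 2.75. I'll loosen to free and sweep slowly to locate the bearing point properly.

```bash
echo "
open('log.txt','a').write('%.4f %.4f %.4f\n'%(o['ee_rot'][2],o['ft_torque'][2],o['joint_efforts'][6]))" >> q.py
python3 -m crank '[{"grip":255,"slide":[0,0,-0.019],"delta_rot":[0,0,-0.12]},{"grip":255,"slide":[0,0,-0.019],"delta_rot":[0,0,-0.12]},{"grip":255,"slide":[0,0,-0.019],"delta_rot":[0,0,-0.12]},{"grip":255,"slide":[0,0,-0.019],"delta_rot":[0,0,-0.12]},{"grip":255,"slide":[0,0,-0.019],"delta_rot":[0,0,-0.12]},{"grip":255,"slide":[0,0,-0.019],"delta_rot":[0,0,-0.12]},{"grip":255,"slide":[0,0,-0.019],"delta_rot":[0,0,-0.12]},{"grip":255,"slide":[0,0,-0.004],"delta_rot":[0,0,-0.03]},{"grip":255,"slide":[0,0,0],"delta_rot":[0,0,0]},{"grip":255,"slide":[0,0,0.003],"delta_rot":[0,0,0.02]}]' | head -4; rm -f log.txt
s() { python3 q.py | cut -c1-60; }
python3 -m crank '[{"grip":255,"slide":[0,0,0.002],"delta_rot":[0,0,0.0125]},{"grip":255,"slide":[0,0,0.002],"delta_rot":[0,0,0.0125]}]' >/dev/null; s
python3 -m crank '[{"grip":255,"slide":[0,0,0.002],"delta_rot":[0,0,0.0125]},{"grip":255,"slide":[0,0,0.002],"delta_rot":[0,0,0.0125]}]' >/dev/null; s
python3 -m crank '[{"grip":255,"slide":[0,0,0.002],"delta_rot":[0,0,0.0125]},{"grip":255,"slide":[0,0,0.002],"delta_rot":[0,0,0.0125]}]' >/dev/null; s
python3 -m crank '[{"grip":255,"slide":[0,0,0.002],"delta_rot":[0,0,0.0125]},{"grip":255,"slide":[0,0,0.002],"delta_rot":[0,0,0.0125]}]' >/dev/null; s
python3 -m crank '[{"grip":255,"slide":[0,0,0.002],"delta_rot":[0,0,0.0125]},{"grip":255,"slide":[0,0,0.002],"delta_rot":[0,0,0.0125]}]' >/dev/null; s
python3 -m crank '[{"grip":255,"slide":[0,0,0.002],"delta_rot":[0,0,0.0125]},{"grip":255,"slide":[0,0,0.002],"delta_rot":[0,0,0.0125]}]' >/dev/null; s
python3 -m crank '[{"grip":255,"slide":[0,0,0.002],"delta_rot":[0,0,0.0125]},{"grip":255,"slide":[0,0,0.002],"delta_rot":[0,0,0.0125]}]' >/dev/null; s
python3 -m crank '[{"grip":255,"slide":[0,0,0.002],"delta_rot":[0,0,0.0125]},{"grip":255,"slide":[0,0,0.002],"delta_rot":[0,0,0.0125]}]' >/dev/null; s
python3 -m crank '[{"grip":255,"slide":[0,0,0.002],"delta_rot":[0,0,0.0125]},{"grip":255,"slide":[0,0,0.002],"delta_rot":[0,0,0.0125]}]' >/dev/null; s
python3 -m crank '[{"grip":255,"slide":[0,0,0.002],"delta_rot":[0,0,0.0125]},{"grip":255,"slide":[0,0,0.002],"delta_rot":[0,0,0.0125]}]' >/dev/null; s
python3 -m crank '[{"grip":255,"slide":[0,0,0.002],"delta_rot":[0,0,0.0125]},{"grip":255,"slide":[0,0,0.002],"delta_rot":[0,0,0.0125]}]' >/dev/null; s
python3 -m crank '[{"grip":255,"slide":[0,0,0.002],"delta_rot":[0,0,0.0125]},{"grip":255,"slide":[0,0,0.002],"delta_rot":[0,0,0.0125]}]' >/dev/null; s
```

```text
t: 36.27
tcp_pos: [642.8, 170.7, 87.5]
ee_rot: [-3.141, -0.001, 3.07]
force: [-0.8, -0.8, -5.9]
t 36.43 yaw 3.0466 z 87.5 tz 0.131 e7 -0.101 F [-0.8, -2.0, 
t 36.60 yaw 3.0222 z 87.5 tz 0.163 e7 -0.098 F [-1.9, -2.2, 
t 36.77 yaw 2.9973 z 87.4 tz 0.159 e7 -0.098 F [-1.5, -2.2, 
t 36.93 yaw 2.9724 z 87.4 tz 0.159 e7 -0.098 F [-2.0, -2.0, 
t 37.10 yaw 2.9474 z 87.3 tz 0.160 e7 -0.098 F [-1.1, -3.4, 
t 37.27 yaw 2.9226 z 87.3 tz 0.163 e7 -0.098 F [-1.9, -3.1, 
t 37.43 yaw 2.8976 z 87.3 tz 0.209 e7 -0.099 F [-2.0, -2.6, 
t 37.60 yaw 2.8726 z 87.3 tz 0.220 e7 -0.103 F [-2.8, -3.2, 
t 37.77 yaw 2.8475 z 87.2 tz 0.152 e7 -0.108 F [-2.4, -3.7, 
t 37.93 yaw 2.8227 z 87.2 tz 0.197 e7 -0.113 F [-3.0, -3.8, 
t 38.10 yaw 2.7977 z 87.2 tz 0.246 e7 -0.119 F [-3.2, -4.4, 
t 38.27 yaw 2.7726 z 87.1 tz 0.195 e7 -0.124 F [-1.5, -3.5,
```

The effort is flat at 0.098 down to 2.897, then rises steadily at 0.21 per rad. Bearing is therefore at yaw 2.895, so a sixteenth of a turn more is about 2.51.

```bash

python3 -m crank '[{"grip":255,"slide":[0,0,0.002],"delta_rot":[0,0,0.0125]},{"grip":255,"slide":[0,0,0.002],"delta_rot":[0,0,0.0125]},{"grip":255,"slide":[0,0,0.002],"delta_rot":[0,0,0.0125]},{"grip":255,"slide":[0,0,0.002],"delta_rot":[0,0,0.0125]},{"grip":255,"slide":[0,0,0.002],"delta_rot":[0,0,0.0125]},{"grip":255,"slide":[0,0,0.002],"delta_rot":[0,0,0.0125]},{"grip":255,"slide":[0,0,0.002],"delta_rot":[0,0,0.0125]},{"grip":255,"slide":[0,0,0.002],"delta_rot":[0,0,0.0125]},{"grip":255,"slide":[0,0,0.002],"delta_rot":[0,0,0.0125]},{"grip":255,"slide":[0,0,0.002],"delta_rot":[0,0,0.0125]}]' >/dev/null; python3 q.py
python3 -m crank '[{"grip":255,"slide":[0,0,0.002],"delta_rot":[0,0,0.0125]},{"grip":255,"slide":[0,0,0.002],"delta_rot":[0,0,0.0125]},{"grip":255,"slide":[0,0,0.002],"delta_rot":[0,0,0.0125]},{"grip":255,"slide":[0,0,0.002],"delta_rot":[0,0,0.0125]},{"grip":255,"slide":[0,0,0.002],"delta_rot":[0,0,0.0125]},{"grip":255,"slide":[0,0,0.002],"delta_rot":[0,0,0.0125]},{"grip":255,"slide":[0,0,0.002],"delta_rot":[0,0,0.0125]},{"grip":255,"slide":[0,0,0.002],"delta_rot":[0,0,0.0125]},{"grip":255,"slide":[0,0,0.002],"delta_rot":[0,0,0.0125]},{"grip":255,"slide":[0,0,0.002],"delta_rot":[0,0,0.0125]}]' >/dev/null; python3 q.py
python3 -m crank '[{"grip":255,"slide":[0,0,0.001],"delta_rot":[0,0,0.01]},{"grip":255,"slide":[0,0,0],"delta_rot":[0,0,0]},{"grip":255,"slide":[0,0,0],"delta_rot":[0,0,-0.004]},{"grip":255,"slide":[0,0,0],"delta_rot":[0,0,0]}]' >/dev/null; python3 q.py
python3 -m crank '[{"grip":235,"slide":[0,0,0],"delta_rot":[0,0,0]},{"grip":225,"slide":[0,0,0],"delta_rot":[0,0,0]},{"grip":210,"slide":[0,0,0],"delta_rot":[0,0,0]},{"grip":190,"slide":[0,0,0],"delta_rot":[0,0,0]},{"grip":190,"slide":[0,0,0],"delta_rot":[0,0,0]},{"grip":190,"slide":[0,0,0],"delta_rot":[0,0,0]}]' 20; cat > nut.py <<'E'
from h import *
im,d,i=look('wrist','n%.2f.png'%manip.get_obs()['t'])
s=manip.silhouettes('wrist','wing_nut')
w=cloud('wrist',d,i,s[0]['region']); q=w[(w[:,2]>92)&(w[:,2]<106)&(abs(w[:,0]-644)<30)&(abs(w[:,1]-170)<30)]; r=cv2.minAreaRect(q[:,:2].astype(np.float32)); print(r,'long-axis yaw %.3f'%np.radians(r[2]+(90 if r[1][1]>r[1][0] else 0)), manip.get_obs()['t'])
E
python3 nut.py
```

```text
t 39.10 yaw 2.6478 z 87.0 tz 0.235 e7 -0.158 F [-2.4, -3.7, -10.0]
t 39.93 yaw 2.5228 z 86.8 tz 0.290 e7 -0.202 F [-3.2, -3.2, -10.1]
t 40.27 yaw 2.5176 z 86.8 tz 0.129 e7 -0.116 F [-3.9, -3.5, -11.0]
t: 40.77
tcp_pos: [646.0, 172.6, 88.8]
ee_rot: [3.137, 0.003, 2.518]
force: [-0.2, -0.2, -0.6]
opening: 22.3
gripper_force: 0.0
((642.6242065429688, 168.49229431152344), (13.633015632629395, 47.59919357299805), 54.63111877441406) long-axis yaw 2.524 40.8667
```

```bash

python3 -m crank '[{"grip":190,"slide":[0,0,-1],"delta_rot":[0,0,0]},{"grip":190,"slide":[0,0,-2.5],"delta_rot":[0,0,0]},{"grip":190,"slide":[0,0,-3.5],"delta_rot":[0,0,0]},{"grip":190,"slide":[0,0,-4],"delta_rot":[0,0,0]},{"grip":190,"slide":[0,0,-4],"delta_rot":[0,0,0]},{"grip":190,"slide":[2,0,-2],"delta_rot":[0,0,0]},{"grip":190,"slide":[2.5,0,0],"delta_rot":[0,0,0]},{"grip":190,"slide":[2.5,0,0],"delta_rot":[0,0,0]},{"grip":190,"slide":[0,0,0],"delta_rot":[0,0,0]},{"grip":190,"slide":[0,0,0],"delta_rot":[0,0,0]}]' | head -3
python3 nut.py; python3 -c "
from h import *
n=np.array([np.cos(.1),np.sin(.1)]); l=np.array([-n[1],n[0]])
im,d,i=look('wrist','fin.png'); P=cloud('wrist',d,i)
Q=P[:,:2]-[596.8,52.8]; X=Q@n; Y=Q@l; Z=P[:,2]; m=(Z>44)&(Z<52)
for y in range(-80,91,20):
  k=m&(abs(Y-y)<5)
  if k.sum()>30: print('bookx',y,np.percentile(X[k],[1,99]).round(1))
"
```

```text
t: 41.7
tcp_pos: [585.3, 214.0, 257.7]
ee_rot: [3.14, -0.001, 2.521]
((642.9739990234375, 171.0331573486328), (8.2532320022583, 44.391666412353516), 54.553184509277344) long-axis yaw 2.523 41.8
bookx -80 [-24.3  31.7]
bookx -60 [-25.1  37.1]
bookx -40 [-24.9  44.3]
bookx -20 [-24.2  44. ]
bookx 0 [-24.4  44.9]
bookx 20 [-24.4  44.9]
bookx 40 [-24.3  45.9]
bookx 60 [-24.1  95.6]
bookx 80 [-24.3  90.3]
```

View pics/fin.png

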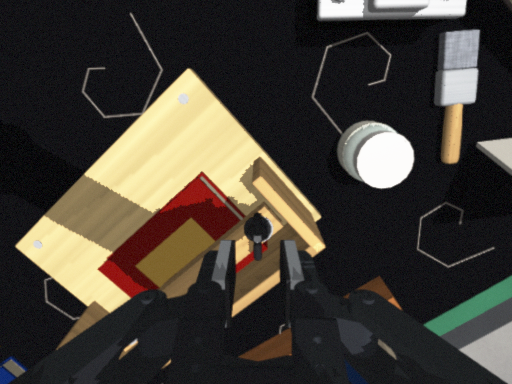

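The final view shows the book square against the fence. The nut at (258,230) is staying at yaw 2.523, about 0.37 rad past bearing, and the hand is clear of everything.

```bash
python3 -c "
from bench import manip
print(manip.close_job())"
```

```text
the job is handed in; nothing more can be done
None
```

I handed the job in with the book's spine flat on the fence and the nut left about 0.37 rad past bearing, but before finding the true bearing point I misjudged it and turned the nut about 1.15 rad past it, beyond the 0.7 rad crush limit, before backing off and resetting it, so the book may have been over-pressed for a time.

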